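# Pull the weighing enclosure's sash shut with the hook pole

## Robot

A 6-joint arm with a two-finger parallel gripper is mounted at the origin on a cart in front of the work surface, level with it; the furniture and walls round the work are solid. World frame = base frame: x ahead of the robot, y to its left, z up, the work surface at z = 0. Lengths are in m, angles in rad, forces in N, time in s.
With the tool pointing down it reaches from about 0.375 to 0.975 m from the base axis. Payload 3.8 kg.
Tool frame: the origin (TCP) lies at the very end of the fingers, on their centre line; the grasp point (between the pads) lies 19 mm behind it (bot.grip_point_offset is the distance from the TCP to the grasp point, in m); z points along the fingers, x is the direction in which the jaws open and shut, and the axes are right-handed (so a half turn about z gives the same grasp; the last joint's range is limited). The gripper opens to 85 mm and grips with 20 to 120 N. Pads are 22 mm wide; open, the fingers measure 114 mm over their backs; the gripper's body (76 mm by 85 mm) begins 54 mm behind the grasp point. The pads swing forward as they close: fully open they stand 13 mm farther back than shut.
Start: joints at [-1.298, 0.264, 1.604, -0, 1.274, -0.037], TCP at [0.206, -0.643, 0.231] pointing down, gripper open.
Joint ranges: [-2.63, 2.63], [-0.94, 2.18], [0.31, 2.57], [-1.31, 4.45], [0, 2.66], [-2.55, 2.55]. Speed limits (rad/s): [2.57, 2.57, 3.14, 3.14, 3.14, 3.14].

## Interface

Orientations are given as a rotation vector (axis times angle).
In Python, from workcell import bot, read_camera gives the robot as it stands.
- The arm moves only by the tool arm_command, never from a script. Its argument "rows" is a list of rows, each an object with "delta_rot": the turn, a rotation vector about the tool's x, y, z in rad, a list of three; "xyz": the shift along the tool's x, y, z in m, a list of three; "gripper": the finger opening in m, from 0 to 0.0854. A call has 1 to 12 rows; each row shifts and turns the commanded pose from where the row before left it, along the tool's axes as they then stand; what a row does not reach is not made up. A row lasts 1/10 s, in which the tool goes at most 50 mm and 8.59 degrees, less where a joint would pass 70% of its speed; a pose out of reach is approached as far as the arm can. A call is refused whole if a number of a shift passes 0.05 or a number of a turn 0.15, either way. A call with a gripper value outside its range is refused whole. The fingers move at their own pace and stop on an object; "force" is the grip in N (left out, the last holds). Time passes only in rows, so rows that do not move let the fingers close. It gives the time, the measured TCP pose, the force and the opening at its end, in the units of the state.
- bot.read_state(): the state, without advancing time (a new reading comes with each control period).
- read_camera(name): name is "scene" or "top" or "wrist"; returns a dict with "pixels" (420x560x3 uint8, red, green, blue), "range_z" (420x560 float32, m along the optical axis (not along the pixel's ray), 0 where there is no reading), "intrinsics" (3x3 intrinsics, pixels), "camera_from_world" (4x4, takes a point from world to camera coordinates). Camera axes: x right, y up, looking along -z (the intrinsics and any distortion apply to the point x, -y, -z); pixel columns grow to the right and rows downward; lengths in m; the calibration is good to about 2 mm. A picture is of the moment at which its call begins.
- bot.finish_job(): hands the job in, once; it reports no verdict.
The state is a dict: "time": time; "q": joint angles; "joint_vel": joint speeds; "joint_torque": joint torques, N m; "tool_pos": TCP position; "tcp_rot": TCP orientation; "wrist_force": force on the tool from outside, world axes, zero at the start; "torque": the same for the moment, N m; "width": opening from 0.0 (shut) to 1.0 (fully open).
Only numpy, scipy, OpenCV 4.12 (cv2) and the standard library are available. Lean on these libraries where they do the work, as an engineer would, in place of code of your own. Each camera call takes 0.05 s, during which the arm holds its last target.

## Task

A sample is on the balance and the weighing enclosure must be closed against draughts. Take the hook pole from its rest, hook it into the ring near the top of the slanted sash and gently pull the sash down with it, past the click of its catch, until it is fully shut, hard on its stop. Then unhook the pole and lay it back on its rest as it was.

Things in the scene. Friction and masses are not known exactly. Their poses are not given: they have to be found in the camera images.
- ring (a point): Middle of the outer bar of the brass D-ring (6 mm bar, 36 mm wide) on the upper aluminium rail of the clear sash. Frame, moving with the sash: x up along it (40 degrees from level, rising away from the robot), y along the bar, z square out of it. Bar centre 13.5 mm out from the rail's flat face: a gap 10.5 mm deep, 24 mm wide, open along x; a hook drops in from above. The bare face goes on 42 mm above the bar.
- ring_low (a point): Lowest place the ring's bar can have when the sash is shut; same axes as the ring. The sash's stop bar, seal and catch sit on a carriage clamped anywhere from 0 to 18 mm up the slope, so the true shut place lies that much up (+x) from here and shows only to the feel. The ring starts 90 to 121 mm up from here. The sash stays where left and runs with 2 to 5 N.
- enclosure: Weighing enclosure, fixed, 340 x 344 x 275 mm (vent stub to 315): clear sides, front slanting at 40 degrees. 10 to 4 mm before shut the sash meets a sprung roller catch (10 N in all), which clicks and gives way; then a soft seal, then the hard stop. Only the pole may touch the sash, never the robot; above 22 N it cracks. Origin: centre of the underside; x to its back, y to its left, z up.
- pole_grip (a point): Centre of the pole's wooden handle (120 long, 14 across, 22 high, mm; pole 222 long, 0.11 kg, balanced 36 ahead of here). Frame: x along the pole to the hook, y across, z on the side away from the hook. From 72 ahead a 7 mm steel shaft, at 145 turning to -z into a hook of 6 mm bar: half-round bend, centre-line radius 10, then an 18 mm prong back parallel to the shaft, 20 from it.
- hook_throat (a point): Point inside the hook where a 6 mm bar sits against the bend: 149 mm along x from the handle's centre and 10 mm to -z; same axes as there. The prong's rounded tip ends 25 mm behind this point (-x), its centre line 10 mm to -z; the hook's outside is 13 mm to -z.
- rest_seat (a point): Place of the handle's centre on the pole's grey rest (fixed, right or left of the enclosure), 85 mm above the bench. Frame as the pole's when it lies there: x along it, 30 degrees up towards the hook, which hangs below. Two flared, open-topped forks, 47 mm behind this point (18 mm wide, for the handle, heel stop behind) and 100 mm ahead (11 mm wide, for the shaft); between them the handle is free.
- bench_timer: White bench timer, 62 x 66 x 19 mm, loose at the left of the bench; leave it alone. Origin: centre of its underside.
- petri_0: Small clear petri dish with lid, 63 mm across, 15 mm high, loose at the right of the bench; leave it alone. Origin: centre of its underside.
- weight_0: Brass calibration weight, 22 mm across, 34 mm high, loose at the left front; leave it alone. Origin: centre of its underside.
- beaker_small: Glass beaker, 74 x 82 x 95 mm, loose at the right; leave it alone. Origin: centre of its underside.

How it is judged:
On the way, in this order (a step that is already met when the one before it is completed fails the run):
1. the hook is in the ring (distance between hook_throat and ring below 0.009 m and contact force between pole and sash above 1 N), for 0.1 s.
2. the hook, still in the ring, has drawn the sash fully shut (distance between hook_throat and ring below 0.009 m and contact force between seal and sash above 1 N), for 0.1 s.
At the end, for the whole second after the job is handed in: The sash is fully shut, squeezing its seal with more than 1 N (within 1.2 mm of the stop), and stays so; the pole lies at rest in both forks of its rest, handle centre within 20 mm of its place, hook end up and the same way as before, hook hanging below (contact force between seal and sash above 1 N and distance between pole_grip and rest_seat below 0.02 m and x of hook_throat in the frame of rest_seat above 0.12 m and z of hook_throat in the frame of rest_seat below -0.005 m and linear speed of pole below 0.02 m/s); the robot touches nothing.
It fails at once if the pole bears on the sash or its ring with more than 22 N (contact force between pole and sash above 22 N).
It fails at once if the pole bears on the enclosure with more than 22 N (contact force between pole and enclosure above 22 N).
It fails at once if the sash is moved with the robot itself instead of the pole (contact force between any of the fingers, the arm and sash above 2 N).
It fails at once if a bystander is moved by more than 30 mm (distance of any of bench_timer, petri_0, weight_0, beaker_small from where it was at the start of the episode above 0.03 m).
It also fails if it takes over 72 s, if anything falls off the work surface, if the arm or the gripper's body presses on something with over 40 N, if the wrist force passes 120 N, or if a joint passes its speed limit or range.

## Working session

There is one attempt and no reset: what is moved stays moved. The work goes in short steps, Python scripts to look and compute and a tool call to move; the robot and the scene stay as the last step left them, time stands still between calls to the robot, and variables do not carry over. Pictures are saved under pics/ and viewed, and the job is handed in when it is done.

Besides the shell and the picture viewer there is one more tool, called as name([rows], argument=value, ...), one row to a line, values as JSON. arm_command: Moves the arm, as the interface text tells. Its arguments: {"type":"object","properties":{"rows":{"type":"array","items":{"type":"object","properties":{"delta_rot":{"type":"array","items":{"type":"number"}},"xyz":{"type":"array","items":{"type":"number"}},"gripper":{"type":"number"}}}},"force":{"type":"number"}},"required":["rows"]}

```bash
mkdir -p pics; ls
cat > h.py <<'E'
import numpy as np, cv2
from workcell import bot, read_camera
def save(n,f):
    c=read_camera(n); cv2.imwrite(f'pics/{f}.png',cv2.cvtColor(c['pixels'],cv2.COLOR_RGB2BGR)); np.savez(f'pics/{f}.npz',**c); return c
def load(f): return np.load(f'pics/{f}.npz')
def pts(c,u,v,z):
    K=c['intrinsics'];T=c['camera_from_world']
    p=np.stack([(u-K[0,2])/K[0,0]*z,-(v-K[1,2])/K[1,1]*z,-z],-1)
    return (p-T[:3,3])@T[:3,:3]
def cloud(c):
    z=c['range_z'];v,u=np.mgrid[:z.shape[0],:z.shape[1]]
    return pts(c,u,v,z.astype(float))
def proj(c,P):
    K=c['intrinsics'];T=c['camera_from_world']
    p=np.asarray(P)@T[:3,:3].T+T[:3,3]
    return np.stack([K[0,0]*p[...,0]/-p[...,2]+K[0,2],K[1,1]*-p[...,1]/-p[...,2]+K[1,2]],-1)
def ray(c,u,v):
    o=pts(c,np.float64(u),np.float64(v),np.float64(0)); d=pts(c,np.float64(u),np.float64(v),np.float64(1))-o
    return o,d/np.linalg.norm(d)
def tri(r1,r2):
    o1,d1=r1;o2,d2=r2
    A=np.stack([d1,-d2],1);s=np.linalg.lstsq(A,o2-o1,rcond=None)[0]
    a=o1+s[0]*d1;b=o2+s[1]*d2
    return (a+b)/2,np.linalg.norm(a-b)
E
python3 - <<'E'
from h import *
np.set_printoptions(precision=4,suppress=True)
for n in ['scene','top','wrist']:
    c=save(n,n+'0'); print(n,c['intrinsics'],c['camera_from_world'])
print(bot.read_state(), bot.grip_point_offset)
E
```

```text
pics
scene [[523.1975   0.     281.9483]
 [  0.     523.1975 206.1904]
 [  0.       0.       1.    ]] [[-0.8069 -0.5906  0.0129  0.4028]
 [ 0.2463 -0.3164  0.9161 -0.2802]
 [-0.5369  0.7424  0.4007 -1.6745]
 [ 0.      0.      0.      1.    ]]
top [[474.5162   0.     277.2556]
 [  0.     474.5162 215.0438]
 [  0.       0.       1.    ]] [[ 0.0057 -0.9998  0.0171 -0.0252]
 [ 0.9893  0.0081  0.1455 -0.522 ]
 [-0.1457  0.0161  0.9892 -1.8446]
 [ 0.      0.      0.      1.    ]]
wrist [[314.2109   0.     284.8536]
 [  0.     314.2109 207.2388]
 [  0.       0.       1.    ]] [[ 0.3039 -0.9527 -0.0024 -0.6741]
 [ 0.9202  0.2942 -0.2581  0.0326]
 [ 0.2466  0.0762  0.9661 -0.3778]
 [ 0.      0.      0.      1.    ]]
{'time': 0.15, 'q': array([-1.2979,  0.2646,  1.6051, -0.    ,  1.2737, -0.0369]), 'joint_vel': array([-0.    , -0.0034, -0.004 , -0.0008, -0.0004,  0.0011]), 'joint_torque': array([  0.0005, -51.5909, -36.7961,  -0.    ,   0.008 ,  -0.    ]), 'tool_pos': array([ 0.2056, -0.6423,  0.2302]), 'tcp_rot': array([-2.5367,  1.8514,  0.0022]), 'wrist_force': array([ 0.1967, -0.1243, -0.116 ]), 'torque': array([0.0378, 0.0039, 0.0215]), 'width': 1.0015833566302585} 0.0187
```

View pics/scene0.png

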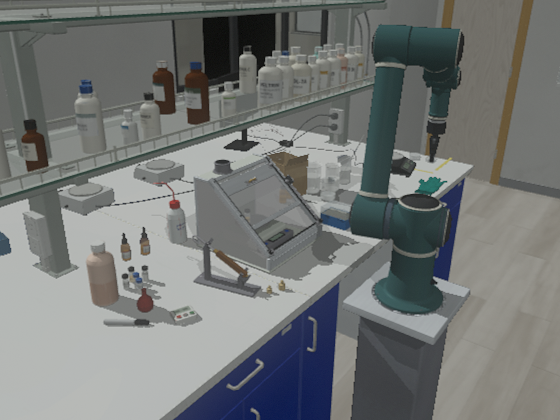

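View pics/top0.png

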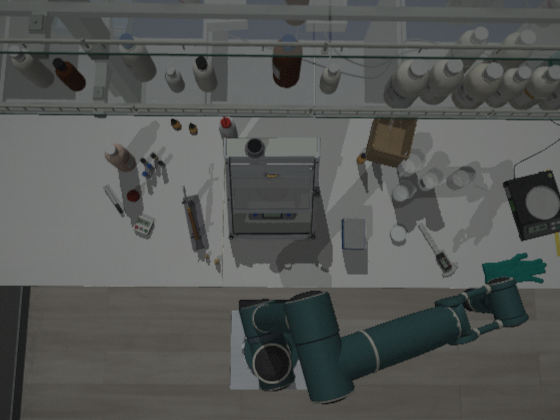

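View pics/wrist0.png

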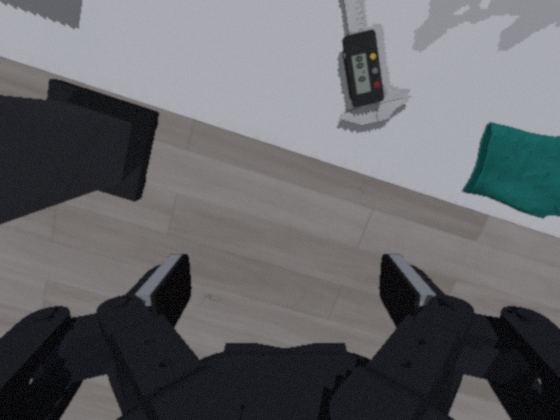

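The scene view shows the enclosure at about (255,215) and the rest with its wooden handle at (230,268), left of the enclosure. In the top view the rest is at (193,218) and the sash at (272,185).

Run:
```python
from h import *
for f,(u0,u1,v0,v1) in {'scene0':(180,340,140,300),'top0':(165,335,120,275)}.items():
    im=cv2.imread(f'pics/{f}.png')[v0:v1,u0:u1]
    im=cv2.resize(im,None,fx=4.5 if 'top' in f else 3.7,fy=3.7,interpolation=cv2.INTER_CUBIC) if 0 else cv2.resize(im,None,fx=3.7,fy=3.7,interpolation=cv2.INTER_CUBIC)
    im=np.clip(im*1.5,0,255).astype(np.uint8)
    cv2.imwrite(f'pics/{f}_c.png',im)
```

```text
(no output)
```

View pics/scene0_c.png

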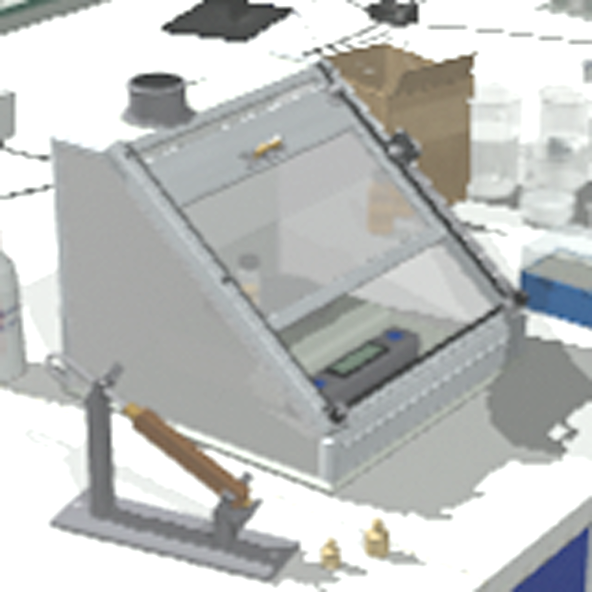

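View pics/top0_c.png

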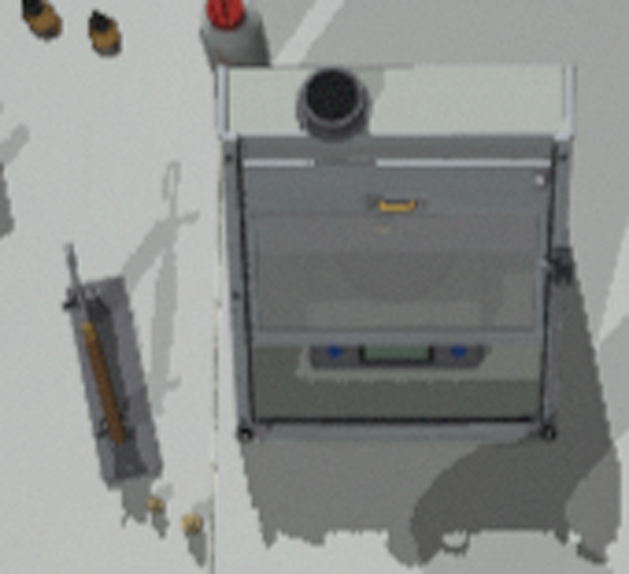

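The scene crop shows the D-ring at full-frame pixel (252,180), and the pole lies hook-up to the back-left with its handle from (215,250) to (247,276). The top crop shows the ring at (272,175) and the handle from (189,209) to (197,239).

Run:
```python
from h import *
np.set_printoptions(precision=4,suppress=True)
S=load('scene0');T=load('top0')
def mask(c,box,lo,hi):
    h=cv2.cvtColor(c['pixels'],cv2.COLOR_RGB2HSV);m=cv2.inRange(h,lo,hi)
    o=np.zeros_like(m);u0,u1,v0,v1=box;o[v0:v1,u0:u1]=m[v0:v1,u0:u1];return o>0
res={}
for n,c,bh,br in [('S',S,(205,255,245,282),(242,262,172,188)),('T',T,(183,202,205,245),(262,283,170,180))]:
    P=cloud(c)
    mh=mask(c,bh,(5,90,40),(18,255,200)); mr=mask(c,br,(12,110,60),(30,255,255))
    for k,m in (('h',mh),('r',mr)):
        v,u=np.nonzero(m); p=P[m]
        res[n+k]=(u,v,p)
        print(n,k,len(u),'centroid',u.mean(),v.mean(),u.min(),u.max(),v.min(),v.max(),'med',np.median(p,0))
    u,v,p=res[n+'h']; q=np.c_[u,v]-np.array([u.mean(),v.mean()]); 
    w=np.linalg.svd(q,full_matrices=False)[2][0]; t=q@w; print('ends',q.mean(0)+[u.mean(),v.mean()]+np.outer([t.min(),t.max()],w),w)
    # depth-based axis
    o=np.median(p,0);g=np.linalg.norm(p-o,axis=1)<0.08;pp=p[g];o=pp.mean(0);d=np.linalg.svd(pp-o)[2][0] if 0 else np.linalg.svd(pp-o,full_matrices=False)[2][0]
    t=(pp-o)@d;print('axis',o,d,t.min(),t.max(), 'mid',o+d*(t.min()+t.max())/2)
for k in 'hr':
    a=res['S'+k];b=res['T'+k]
    print(k,tri(ray(S,a[0].mean(),a[1].mean()),ray(T,b[0].mean(),b[1].mean())))
# ring region depth in scene and top
for n,c in(('S',S),('T',T)):
    P=cloud(c);u,v,_=res[n+'r'];
    for a,b in list(zip(u,v))[::4]:print(n,a,b,P[b,a],c['pixels'][b,a])
```

```text
S h 124 centroid 230.68548387096774 262.13709677419354 217 246 251 276 med [0.4749 0.3106 0.0925]
S r 4 centroid 252.0 179.5 250 254 179 180 med [0.6307 0.0099 0.2455]
ends [[217.1192 251.8429]
 [246.1166 273.8464]] [0.7966 0.6045]
axis [0.4754 0.3105 0.0913] [-0.8457 -0.2123 -0.4897] -0.0542649564856443 0.061623023791404954 mid [0.4722 0.3097 0.0895]
T h 96 centroid 192.71875 224.16666666666666 188 197 209 239 med [0.4758 0.3025 0.0985]
T r 18 centroid 271.5 175.44444444444446 267 276 175 176 med [0.6356 0.0032 0.2457]
ends [[188.838  209.3034]
 [196.5539 238.8554]] [0.2526 0.9676]
axis [0.4755 0.3023 0.0963] [-0.8438 -0.1819 -0.5049] -0.06166381267398614 0.06415893307455604 mid [0.4744 0.3021 0.0956]
h (array([0.4782, 0.3048, 0.0874]), np.float64(0.003293108241921546))
r (array([0.6356, 0.0036, 0.2428]), np.float64(0.0012802909206960681))
S 253 179 [0.6306 0.0048 0.2464] [102  87  55]
T 267 175 [0.6355 0.0193 0.2472] [78 68 44]
T 271 175 [0.6379 0.005  0.2372] [90 76 47]
T 275 175 [ 0.6358 -0.0093  0.2468] [85 70 42]
T 270 176 [0.6307 0.0085 0.2526] [100  84  45]
T 274 176 [ 0.6311 -0.0057  0.2515] [98 84 49]
```

Run:
```python
from h import *
np.set_printoptions(precision=4,suppress=True)
S=load('scene0');T=load('top0')
# upper rail plane: polygon in top crop -> full frame
def fit(c,poly,name):
    m=np.zeros(c['range_z'].shape,np.uint8);cv2.fillPoly(m,[np.array(poly,np.int32)],1)
    p=cloud(c)[m>0]
    for _ in range(4):
        o=np.median(p,0);n=np.linalg.svd(p-p.mean(0),full_matrices=False)[2][2];n*=np.sign(n[2]);d=(p-p.mean(0))@n
        p=p[abs(d)<2.5*d.std()+1e-4]
    o=p.mean(0);print(name,len(p),'o',o,'n',n,'slope',np.degrees(np.arccos(n[2])),'yaw',np.degrees(np.arctan2(-n[1],-n[0])),'std',((p-o)@n).std());return o,n
k=lambda L,u,v,s=3.7:[(u+a/s,v+b/s) for a,b in L]
oT,nT=fit(T,k([(250,172),(360,172),(360,205),(250,205)],165,120)+[],'railT L')
fit(T,k([(425,172),(530,172),(530,205),(425,205)],165,120),'railT R')
oS,nS=fit(S,k([(150,165),(235,140),(235,165),(180,195)],180,140),'railS L')
oS2,nS2=fit(S,k([(290,125),(335,107),(350,125),(290,148)],180,140),'railS R')
r=np.array([.6356,.0036,.2428])
for o,n in((oT,nT),(oS,nS)):
    print('ring out of face',(r-o)@n)
    n0=np.array([-np.sin(np.radians(40)),0,np.cos(np.radians(40))]);print((r-o)@n0)
# lines for yaw: side frame rail left & right edges; front lower edge in top view
P=cloud(T)
for (a,b) in [((246,433),(548,431)),((232,155),(562,155)),((222,80),(570,80))]:
    for (u,v) in (a,b):
        U,V=165+u/3.7,120+v/3.7
        print((u,v),P[int(round(V)),int(round(U))])
```

```text
railT L 310 o [0.6498 0.0903 0.2532] n [0.9728 0.0084 0.2315] slope 76.61213242489421 yaw -179.5074964028159 std 0.010163143519180334
railT R 300 o [ 0.65   -0.0748  0.2587] n [0.972  0.0087 0.2349] slope 76.4135713360997 yaw -179.48876447532606 std 0.010209184701784281
railS L 200 o [0.6482 0.0963 0.2497] n [ 0.4483 -0.0596  0.8919] slope 26.886219644277993 yaw 172.4280362862796 std 0.00959515806865514
railS R 117 o [ 0.6459 -0.0861  0.2373] n [-0.6383 -0.0322  0.7691] slope 39.725588685876744 yaw 2.888920378665011 std 0.0032711921858768825
ring out of face -0.016896499795460946
0.001167017437276429
ring out of face -0.006301312630612518
0.002775382779245997
(246, 433) [0.4284 0.156  0.0877]
(548, 431) [ 0.4346 -0.1585  0.0882]
(232, 155) [0.6741 0.1565 0.2761]
(562, 155) [ 0.6763 -0.1563  0.28  ]
(222, 80) [0.7465 0.1685 0.2766]
(570, 80) [ 0.7493 -0.1639  0.2793]
```

arm_command([
  {"xyz": [0,0,-0.05]},
  {"xyz": [0,0,-0.05]},
  {"xyz": [0,0,-0.05]},
  {"xyz": [-0.02,-0.02,-0.04]},
  {"xyz": [-0.03,-0.033,0]},
  {"xyz": [-0.03,-0.033,0]},
  {"xyz": [-0.03,-0.033,0]},
  {"xyz": [-0.03,-0.033,0]},
  {"xyz": [-0.03,-0.033,0]},
  {"xyz": [-0.03,-0.033,0]},
  {"xyz": [-0.03,-0.033,0]},
  {"xyz": [-0.03,-0.033,0]},
])

```text
invalid input
```

arm_command([
  {"xyz": [-0.03,-0.033,0]},
  {"xyz": [-0.03,-0.033,0]},
  {"xyz": [-0.03,-0.033,0]},
  {"xyz": [-0.03,-0.033,0]},
  {"xyz": [-0.03,-0.033,0]},
  {"xyz": [-0.03,-0.033,0]},
  {"xyz": [0,0,0]},
  {"xyz": [0,0,0]},
])

```text
invalid input
```

Run:
```python
from h import *
np.set_printoptions(precision=4,suppress=True)
s=bot.read_state();print(s['time'],s['q'],s['tool_pos'],s['tcp_rot'],s['wrist_force'])
c=save('wrist','w1');print(c['camera_from_world'])
```

```text
0.15 [-1.2979  0.2646  1.6051 -0.      1.2737 -0.0369] [ 0.2056 -0.6423  0.2302] [-2.5367  1.8514  0.0022] [ 0.1967 -0.1243 -0.116 ]
[[ 0.3039 -0.9527 -0.0021 -0.6743]
 [ 0.9203  0.2942 -0.2581  0.0326]
 [ 0.2465  0.0765  0.9661 -0.3778]
 [ 0.      0.      0.      1.    ]]
```

View pics/w1.png

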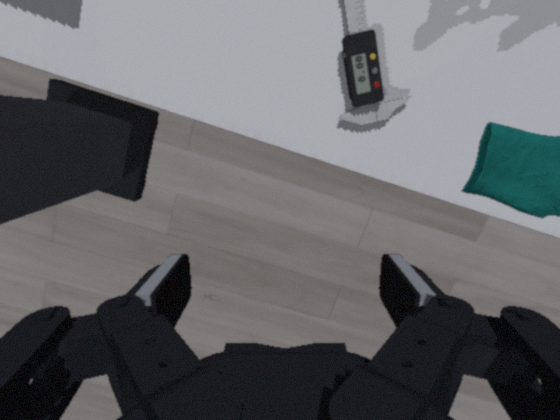

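The call needs every field in each row, and nothing has moved yet (same view as before). I'll send the rows again in full.

arm_command([
  {"xyz": [0,0,-0.05],"delta_rot": [0,0,0],"gripper": 0.0854},
  {"xyz": [0,0,-0.05],"delta_rot": [0,0,0],"gripper": 0.0854},
  {"xyz": [0,0,-0.05],"delta_rot": [0,0,0],"gripper": 0.0854},
  {"xyz": [-0.02,-0.02,-0.04],"delta_rot": [0,0,0],"gripper": 0.0854},
  {"xyz": [-0.03,-0.033,0],"delta_rot": [0,0,0],"gripper": 0.0854},
  {"xyz": [-0.03,-0.033,0],"delta_rot": [0,0,0],"gripper": 0.0854},
  {"xyz": [-0.03,-0.033,0],"delta_rot": [0,0,0],"gripper": 0.0854},
  {"xyz": [-0.03,-0.033,0],"delta_rot": [0,0,0],"gripper": 0.0854},
  {"xyz": [-0.03,-0.033,0],"delta_rot": [0,0,0],"gripper": 0.0854},
  {"xyz": [-0.03,-0.033,0],"delta_rot": [0,0,0],"gripper": 0.0854},
  {"xyz": [-0.03,-0.033,0],"delta_rot": [0,0,0],"gripper": 0.0854},
  {"xyz": [-0.03,-0.033,0],"delta_rot": [0,0,0],"gripper": 0.0854},
])

```text
time: 1.4
tool_pos: [0.3974, -0.3069, 0.4212]
tcp_rot: [-2.537, 1.852, -0.0]
wrist_force: [1.4, 0.1, -0.0]
width: 0.997
```

arm_command([
  {"xyz": [-0.03,-0.033,0],"delta_rot": [0,0,0],"gripper": 0.0854},
  {"xyz": [-0.03,-0.033,0],"delta_rot": [0,0,0],"gripper": 0.0854},
  {"xyz": [-0.03,-0.033,0],"delta_rot": [0,0,0],"gripper": 0.0854},
  {"xyz": [-0.03,-0.033,0],"delta_rot": [0,0,0],"gripper": 0.0854},
  {"xyz": [-0.03,-0.033,0],"delta_rot": [0,0,0],"gripper": 0.0854},
  {"xyz": [0,0,0],"delta_rot": [0,0,0],"gripper": 0.0854},
  {"xyz": [0,0,0],"delta_rot": [0,0,0],"gripper": 0.0854},
])

```text
time: 2.1
tool_pos: [0.5085, -0.1146, 0.4209]
tcp_rot: [2.539, -1.848, -0.001]
wrist_force: [0.8, -0.2, 0.1]
width: 1.001
```

Run:
```python
from h import *
np.set_printoptions(precision=4,suppress=True)
s=bot.read_state();print(s['time'],s['q'],s['tool_pos'],s['tcp_rot'],s['wrist_force'])
c=save('wrist','w2');print(c['camera_from_world'])
```

```text
2.1 [-0.269  -0.0883  1.6447 -0.0005  1.5861  0.9892] [ 0.5085 -0.1146  0.4209] [ 2.5395 -1.8481 -0.001 ] [ 0.7749 -0.1751  0.1317]
[[ 0.3066 -0.9519 -0.0004 -0.2652]
 [ 0.9193  0.2962 -0.2591 -0.351 ]
 [ 0.2468  0.0791  0.9658 -0.6768]
 [ 0.      0.      0.      1.    ]]
```

View pics/w2.png

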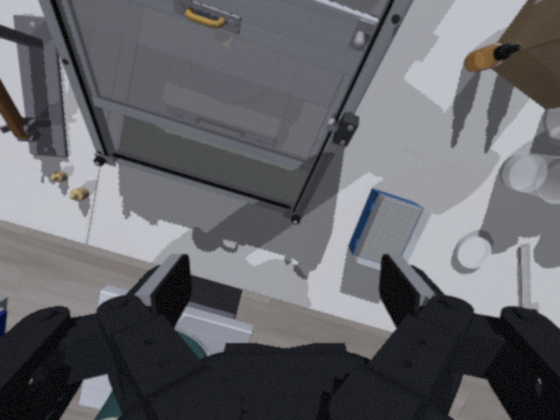

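The wrist view shows the ring at (205,17), the sash, and the rest at the left edge (40,90). I'll move on above the rest for a second view.

arm_command([
  {"xyz": [-0.043,-0.003,0],"delta_rot": [0,0,0.01],"gripper": 0.0854},
  {"xyz": [-0.043,-0.003,0],"delta_rot": [0,0,0.01],"gripper": 0.0854},
  {"xyz": [-0.043,-0.003,0],"delta_rot": [0,0,0.01],"gripper": 0.0854},
  {"xyz": [-0.043,-0.003,0],"delta_rot": [0,0,0.01],"gripper": 0.0854},
  {"xyz": [-0.043,-0.003,0],"delta_rot": [0,0,0.01],"gripper": 0.0854},
  {"xyz": [-0.043,-0.003,0],"delta_rot": [0,0,0.01],"gripper": 0.0854},
  {"xyz": [-0.043,-0.003,0],"delta_rot": [0,0,0.01],"gripper": 0.0854},
  {"xyz": [-0.043,-0.003,0],"delta_rot": [0,0,0.01],"gripper": 0.0854},
  {"xyz": [0,0,0],"delta_rot": [0,0,0],"gripper": 0.0854},
  {"xyz": [0,0,0],"delta_rot": [0,0,0],"gripper": 0.0854},
])

```text
time: 3.15
tool_pos: [0.4383, 0.2213, 0.4212]
tcp_rot: [2.461, -1.951, 0.001]
wrist_force: [0.3, -0.3, 0.2]
width: 0.995
```

Run:
```python
from h import *
np.set_printoptions(precision=4,suppress=True)
s=bot.read_state();print(s['time'],s['q'],s['tool_pos'],s['tcp_rot'],s['wrist_force'])
c=save('wrist','w3');print(c['camera_from_world'])
```

```text
3.15 [ 0.4175 -0.1482  1.6976 -0.0009  1.5925  1.7582] [0.4383 0.2213 0.4212] [ 2.4612 -1.9512  0.001 ] [ 0.3241 -0.2847  0.2266]
[[ 0.2272 -0.9739  0.0006  0.1154]
 [ 0.9408  0.2193 -0.2583 -0.3786]
 [ 0.2515  0.0593  0.9661 -0.6841]
 [ 0.      0.      0.      1.    ]]
```

View pics/w3.png

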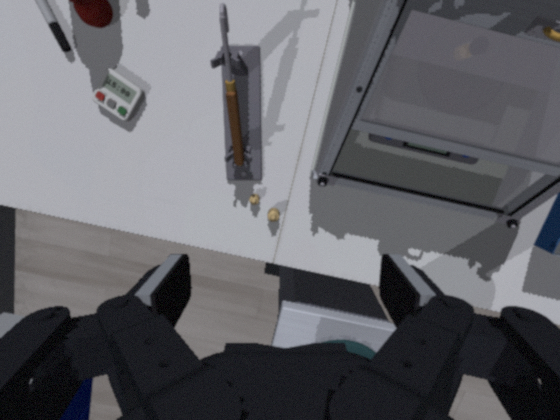

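The wrist view shows the handle from (231,82) to (239,166), with the shaft running up to the hook at (224,10). The ring is partly visible at (555,33), and the weights are at (255,200) and (273,214).

Run:
```python
from h import *
np.set_printoptions(precision=4,suppress=True)
S=load('scene0');T=load('top0');W=load('w3');W2=load('w2')
def mk(c,box,lo,hi):
    h=cv2.cvtColor(c['pixels'],cv2.COLOR_RGB2HSV);m=cv2.inRange(h,lo,hi)
    o=np.zeros_like(m);u0,u1,v0,v1=box;o[v0:v1,u0:u1]=m[v0:v1,u0:u1];return o>0
m=mk(W,(222,248,75,172),(5,90,40),(18,255,200));v,u=np.nonzero(m)
print('w3 handle',len(u),u.mean(),v.mean(),u.min(),u.max(),v.min(),v.max())
for r in range(v.min(),v.max()+1,8): print(r,u[v==r].min(),u[v==r].max())
m=mk(W2,(180,235,3,32),(12,110,60),(30,255,255));v,u=np.nonzero(m);print('w2 ring',len(u),u.mean(),v.mean(),u.min(),u.max(),v.min(),v.max())
rr=[ray(S,252,179.5),ray(T,271.5,175.4),ray(W2,u.mean(),v.mean())]
for i,j in((0,1),(0,2),(1,2)):print('ring',i,j,*tri(rr[i],rr[j]))
for n in ['w3','w2']:
  im=cv2.imread(f'pics/{n}.png'); b=(200,0,270,200) if n=='w3' else (160,0,250,60)
  cv2.imwrite(f'pics/{n}_c.png',np.clip(1.4*cv2.resize(im[b[1]:b[3],b[0]:b[2]],None,fx=3 if n=='w3' else 8,fy=3 if n=='w3' else 8,interpolation=cv2.INTER_CUBIC),0,255).astype(np.uint8))
```

```text
w3 handle 700 234.86857142857144 125.41857142857143 225 243 80 164
80 232 234
88 231 231
96 227 236
104 228 237
112 229 237
120 230 238
128 231 239
136 232 240
144 233 241
152 234 242
160 235 242
w2 ring 282 203.70567375886526 19.06382978723404 186 224 8 26
ring 0 1 [0.6357 0.0035 0.2428] 0.001149201092230729
ring 0 2 [0.6356 0.0036 0.2427] 0.0012035949695715991
ring 1 2 [0.6351 0.0032 0.243 ] 0.00011842355254539517
```

View pics/w3_c.png

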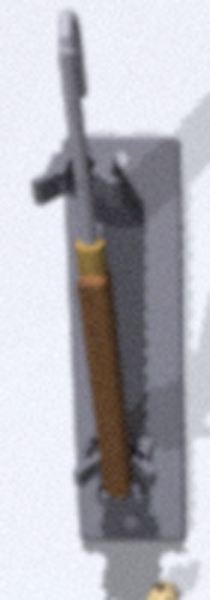

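View pics/w2_c.png

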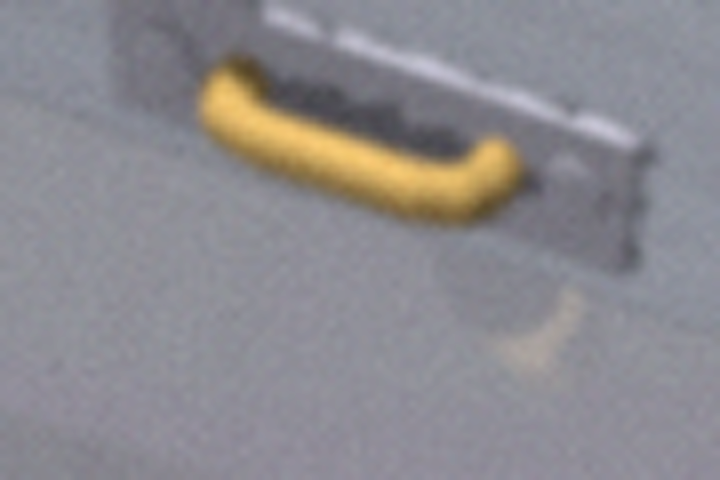

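Run:
```python
from h import *
from scipy.optimize import least_squares
np.set_printoptions(precision=4,suppress=True)
S=load('scene0');T=load('top0');W=load('w3')
def ax(a,p=np.radians(30)):
    x=np.array([np.cos(p)*np.cos(a),np.cos(p)*np.sin(a),np.sin(p)]);y=np.array([-np.sin(a),np.cos(a),0]);return x,y,np.cross(x,y)
obs=[(W,60,11,(231.7,93.3),1),(W,-60,11,(239.3,163.5),1),(W,155,-10,(223.5,6),2),(T,60,11,(188.8,209),1.),(T,-60,11,(196.7,239.3),1.)]
def f(q,full=False):
    x,y,z=ax(q[3],q[4]);r=[]
    for c,a,b,uv,s in obs: r+=list((proj(c,q[:3]+a/1e3*x+b/1e3*z)-uv)/s)
    if full:return np.array(r)
    return np.array(r+[(q[4]-np.radians(30))/.02])
for pit in (0,):
    s=least_squares(f,[.476,.303,.085,.22,.52]);print(s.x,np.degrees(s.x[3:]),'res',f(s.x,1))
x,y,z=ax(s.x[3],s.x[4])
print('scene check: axis ends',proj(S,s.x[:3]+.06*x),proj(S,s.x[:3]-.06*x),'tilt hook',proj(S,s.x[:3]+.155*x-.01*z))
# base plate corners for azimuth
for uv in [(182/3,138/3),(82/3,540/3),(186/3,540/3)]:
    o,d=ray(W,200+uv[0],uv[1]);t=(.006-o[2])/d[2];print(o+t*d)
```

```text
[0.4795 0.3048 0.0758 0.2188 0.5302] [12.5379 30.3768] res [-0.4455 -0.902   0.287   0.4704  0.4576  0.1948  0.2385  1.7227 -0.1232
 -0.4739]
scene check: axis ends [216.5675 253.6225] [245.5286 277.0017] tilt hook [192.7744 237.4506]
[0.6104 0.3009 0.006 ]
[0.3828 0.3137 0.006 ]
[0.397  0.2531 0.006 ]
```

Run:
```python
from h import *
from scipy.optimize import least_squares
np.set_printoptions(precision=4,suppress=True)
S=load('scene0');T=load('top0');W=load('w3')
def ax(a,p=np.radians(30)):
    x=np.array([np.cos(p)*np.cos(a),np.cos(p)*np.sin(a),np.sin(p)]);y=np.array([-np.sin(a),np.cos(a),0]);return x,y,np.cross(x,y)
# scene: visible top+left faces; silhouette centre = axis approx (+3mm toward camera)
obs=[(W,60,11,(231.7,93.3),1),(W,-60,11,(239.3,163.5),1),(W,155,-10,(223.5,6),2),(T,60,11,(188.8,209),1.),(T,-60,11,(196.7,239.3),1.),(S,60,3,(217,251.8),.7),(S,-60,3,(246,274.6),.7)]
def f(q,full=False):
    x,y,z=ax(q[3],q[4]);r=[]
    for c,a,b,uv,s in obs: r+=list((proj(c,q[:3]+a/1e3*x+b/1e3*z)-uv)/s)
    if full:return np.array(r)
    return np.array(r+[(q[4]-np.radians(30))/.02])
s=least_squares(f,[.476,.303,.085,.22,.52]);print(s.x,np.degrees(s.x[3:]),'res',f(s.x,1))
st=bot.read_state();print(st['tool_pos'])
from scipy.spatial.transform import Rotation as R
print(R.from_rotvec(st['tcp_rot']).as_matrix())
# scene crop of pole
im=cv2.imread('pics/scene0.png')[228:290,185:260];cv2.imwrite('pics/s0p.png',np.clip(1.4*cv2.resize(im,None,fx=8,fy=8,interpolation=cv2.INTER_CUBIC),0,255))
```

```text
[0.4795 0.304  0.0805 0.2192 0.5315] [12.5619 30.4516] res [-0.465  -1.0095  0.3833  0.9654  0.3782 -0.4005  0.2369  1.5599 -0.0931
 -0.5797  0.1223 -0.2591  0.1246  0.6405]
[0.4385 0.2207 0.4213]
[[ 0.2267 -0.974   0.0002]
 [-0.974  -0.2267 -0.001 ]
 [ 0.001   0.0001 -1.    ]][ WARN:0@0.718] global loadsave.cpp:1063 imwrite_ Unsupported depth image for selected encoder is fallbacked to CV_8U.
```

View pics/s0p.png

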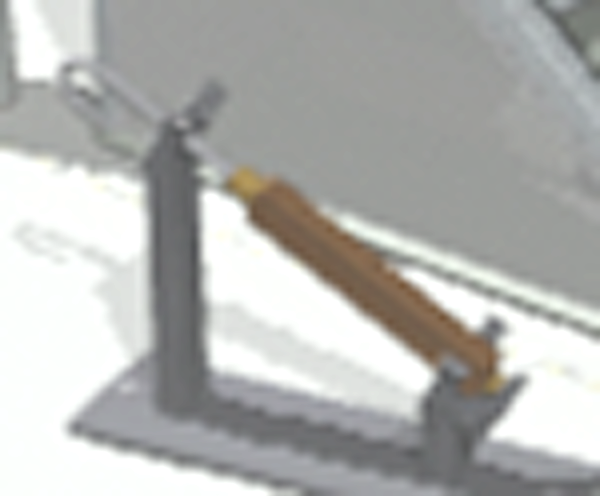

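The scene crop shows the pole seated in both forks, with its hook end at about (195,237). I'll fit the arm's geometry from the recorded joint readings, so that I can check reach before choosing the grip tilt.

Run:
```python
import numpy as np
from scipy.optimize import least_squares
np.set_printoptions(precision=4,suppress=True)
Q=np.array([[-1.2979,.2646,1.6051,-0.,1.2737,-.0369],[-.269,-.0883,1.6447,-.0005,1.5861,.9892],[.4175,-.1482,1.6976,-.0009,1.5925,1.7582]])
P=np.array([[.2056,-.6423,.2302],[.5085,-.1146,.4209],[.4385,.2207,.4213]])
def f(p):
    a,l1,l2,hl,d=p;r=[]
    for q,x in zip(Q,P):
        rad=a+l1*np.sin(q[1])+l2*np.sin(q[1]+q[2]); z=hl+l1*np.cos(q[1])+l2*np.cos(q[1]+q[2])
        c,s=np.cos(q[0]),np.sin(q[0]); r+=[c*rad-s*d-x[0],s*rad+c*d-x[1],z-x[2]]
    return r
s=least_squares(f,[.1,.4,.4,0,.02]);print(s.x,s.cost,s.fun)
u,sv,vt=np.linalg.svd(s.jac);print(sv)
```

```text
[-0.0007  0.5099  0.5665 -0.0951  0.0245] 2.416274966426289e-07 [-0.0004 -0.0001  0.     -0.     -0.0002  0.     -0.0002  0.0005 -0.    ]
[2.4884 2.3927 1.7321 0.2227 0.1823]
```

arm_command([
  {"xyz": [-0.012,-0.009,0.036],"delta_rot": [0,0,0],"gripper": 0.0854},
  {"xyz": [-0.012,-0.009,0.036],"delta_rot": [0,0,0],"gripper": 0.0854},
  {"xyz": [-0.012,-0.009,0.036],"delta_rot": [0,0,0],"gripper": 0.0854},
  {"xyz": [-0.012,-0.009,0.036],"delta_rot": [0,0,0],"gripper": 0.0854},
  {"xyz": [-0.012,-0.009,0.036],"delta_rot": [0,0,0],"gripper": 0.0854},
  {"xyz": [-0.012,-0.009,0.036],"delta_rot": [0,0,0],"gripper": 0.0854},
  {"xyz": [0,0,0],"delta_rot": [0,0,0],"gripper": 0.0854},
  {"xyz": [0,0,0],"delta_rot": [0,0,0],"gripper": 0.0854},
])

```text
time: 4.0
tool_pos: [0.4747, 0.3024, 0.2049]
tcp_rot: [2.457, -1.953, -0.001]
wrist_force: [0.3, 1.3, 0.3]
width: 1.003
```

Run:
```python
from h import *
np.set_printoptions(precision=4,suppress=True)
s=bot.read_state();print(s['time'],s['q'],s['tool_pos'],s['tcp_rot'],s['wrist_force'])
c=save('wrist','w4')
```

```text
4.0 [ 0.5232  0.0728  1.8752 -0.0006  1.1958  1.8666] [0.4747 0.3024 0.2049] [ 2.4575 -1.9533 -0.0005] [0.2567 1.2612 0.2756]
```

View pics/w4.png

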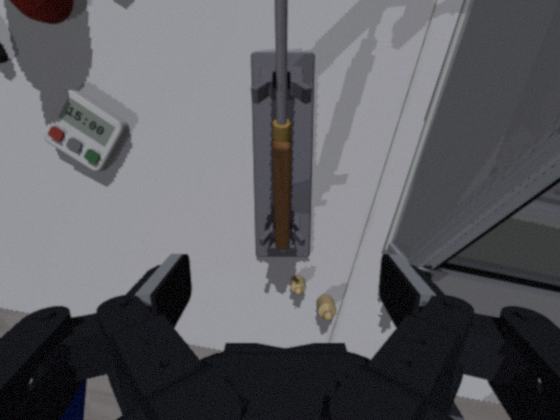

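The wrist view shows the handle centred between the fingers, brown from (282,142) to (282,248), and square with the jaws. I'll check its height from the w3 and w4 views.

Run:
```python
from h import *
np.set_printoptions(precision=4,suppress=True)
A=load('w3');B=load('w4')
im=B['pixels'];h=cv2.cvtColor(im,cv2.COLOR_RGB2HSV);m=cv2.inRange(h[125:260,265:300],(5,90,30),(18,255,200))>0
for r in range(0,135,6):
    u=np.nonzero(m[r])[0]; print(125+r,(u.min()+265,u.max()+265) if len(u) else None, im[125+r,282],end=';')
print()
a,e=tri(ray(A,231.7,93.3),ray(B,282,143));b,e2=tri(ray(A,239.3,163.5),ray(B,282.3,247))
print(a,e,b,e2,np.linalg.norm(a-b));d=(a-b)/np.linalg.norm(a-b);print(d,np.degrees(np.arctan2(d[1],d[0])),np.degrees(np.arcsin(d[2])))
n=np.array([-.5*np.cos(.22),-.5*np.sin(.22),.866]);print('centre',(a+b)/2-.011*n)
```

```text
125 (np.int64(282), np.int64(290)) [121 101  69];131 (np.int64(278), np.int64(289)) [82 67 37];137 (np.int64(290), np.int64(290)) [80 64 34];143 (np.int64(272), np.int64(290)) [104  73  47];149 (np.int64(273), np.int64(290)) [72 50 34];155 (np.int64(273), np.int64(289)) [57 40 29];161 (np.int64(273), np.int64(290)) [58 43 30];167 (np.int64(273), np.int64(290)) [58 38 28];173 (np.int64(273), np.int64(290)) [59 42 28];179 (np.int64(274), np.int64(289)) [54 39 22];185 (np.int64(274), np.int64(289)) [54 40 25];191 (np.int64(274), np.int64(289)) [58 41 28];197 (np.int64(274), np.int64(289)) [58 38 23];203 (np.int64(274), np.int64(289)) [57 40 24];209 (np.int64(274), np.int64(289)) [56 39 23];215 (np.int64(274), np.int64(289)) [55 38 26];221 (np.int64(274), np.int64(290)) [58 40 24];227 (np.int64(275), np.int64(289)) [58 40 27];233 (np.int64(275), np.int64(288)) [57 41 25];239 (np.int64(275), np.int64(288)) [57 41 28];245 (np.int64(276), np.int64(287)) [57 38 26];251 None [55 55 58];257 None [78 79 83];
[0.524  0.3155 0.1074] 7.737487169408727e-05 [0.425  0.2925 0.0621] 0.0009968766116160504 0.111255378250452
[0.8899 0.2063 0.4069] 13.051411823729126 24.00935041160121
centre [0.4799 0.3052 0.0752]
```

arm_command([
  {"xyz": [0,0,0.035],"delta_rot": [0,0,0],"gripper": 0.0854},
  {"xyz": [0,0,0.035],"delta_rot": [0,0,0],"gripper": 0.0854},
  {"xyz": [0,0,0.03],"delta_rot": [0,0,0],"gripper": 0.0854},
  {"xyz": [0,0,0.02],"delta_rot": [0,0,0],"gripper": 0.0854},
  {"xyz": [0,0,0.015],"delta_rot": [0,0,0],"gripper": 0.0854},
  {"xyz": [0,0,0],"delta_rot": [0,0,0],"gripper": 0.0854},
])

```text
time: 4.65
tool_pos: [0.4744, 0.3036, 0.0702]
tcp_rot: [2.46, -1.953, -0.0]
wrist_force: [-0.5, -0.3, -0.1]
width: 0.999
```

Run:
```python
from h import *
np.set_printoptions(precision=4,suppress=True)
s=bot.read_state();print(s['time'],s['q'],s['tool_pos'],s['tcp_rot'],s['wrist_force'])
c=save('wrist','w5');
c=save('scene','s5');im=cv2.cvtColor(c['pixels'],cv2.COLOR_RGB2BGR)[200:300,170:290];cv2.imwrite('pics/s5c.png',np.clip(1.4*cv2.resize(im,None,fx=6,fy=6,interpolation=cv2.INTER_CUBIC),0,255).astype(np.uint8))
```

```text
4.65 [ 0.5251  0.2092  1.9917 -0.0002  0.9415  1.8671] [0.4744 0.3036 0.0702] [ 2.46   -1.9527 -0.0002] [-0.4755 -0.3227 -0.0628]
```

View pics/w5.png

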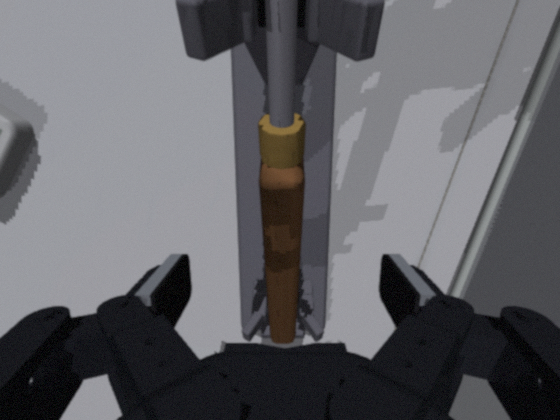

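View pics/s5c.png

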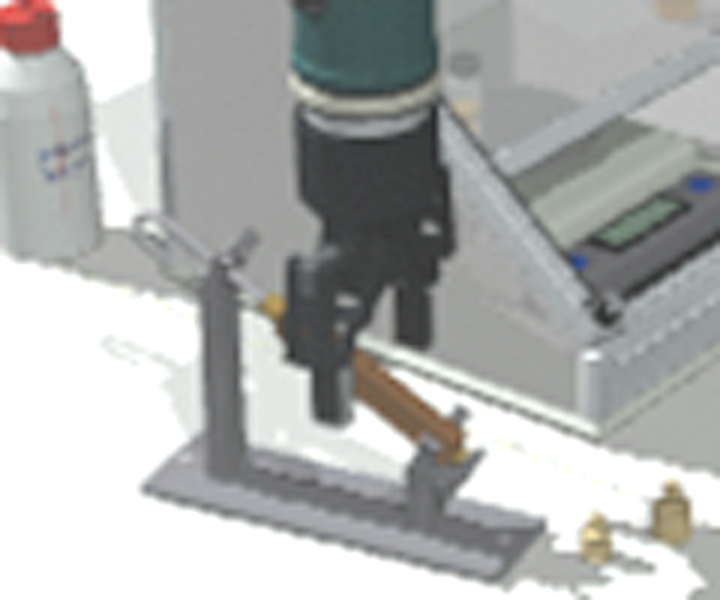

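The wrist view shows the handle centred between the pads at u≈282, and the scene view shows both fingertips astride it below its underside. I'll close the gripper.

arm_command([
  {"xyz": [0,0,0],"delta_rot": [0,0,0],"gripper": 0.03},
  {"xyz": [0,0,0],"delta_rot": [0,0,0],"gripper": 0.01},
  {"xyz": [0,0,0],"delta_rot": [0,0,0],"gripper": 0.005},
  {"xyz": [0,0,0],"delta_rot": [0,0,0],"gripper": 0.005},
  {"xyz": [0,0,0],"delta_rot": [0,0,0],"gripper": 0.005},
  {"xyz": [0,0,0],"delta_rot": [0,0,0],"gripper": 0.005},
  {"xyz": [0,0,0],"delta_rot": [0,0,0],"gripper": 0.005},
  {"xyz": [0,0,0],"delta_rot": [0,0,0],"gripper": 0.005},
], force=80)

```text
time: 5.55
tool_pos: [0.4744, 0.3045, 0.0707]
tcp_rot: [-2.461, 1.952, 0.0]
wrist_force: [-2.2, -0.3, 4.6]
width: 0.147
```

Run:
```python
from h import *
np.set_printoptions(precision=4,suppress=True)
s=bot.read_state();print(s['time'],s['tool_pos'],s['tcp_rot'],s['wrist_force'],s['torque'],s['width']*85.4)
save('wrist','w6')
```

```text
5.55 [0.4744 0.3045 0.0707] [-2.4614  1.952   0.0001] [-2.1661 -0.334   4.6454] [-0.1055  0.2783  0.0021] 12.528673093103443
```

View pics/w6.png

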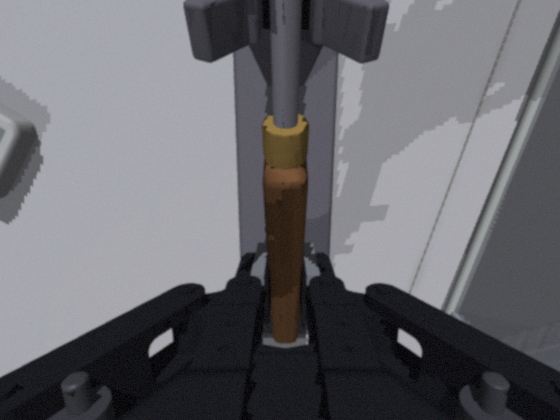

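The pole is gripped at 12.5–14 mm opening and the handle stays centred. I'll lift it and compute the approach to the sash.

arm_command([
  {"xyz": [0,0,-0.01],"delta_rot": [0,0,0],"gripper": 0.005},
  {"xyz": [0,0,-0.02],"delta_rot": [0,0,0],"gripper": 0.005},
  {"xyz": [0,0,-0.03],"delta_rot": [0,0,0],"gripper": 0.005},
  {"xyz": [0,0,-0.04],"delta_rot": [0,0,0],"gripper": 0.005},
  {"xyz": [0,0,-0.04],"delta_rot": [0,0,0],"gripper": 0.005},
  {"xyz": [0,0,-0.04],"delta_rot": [0,0,0],"gripper": 0.005},
  {"xyz": [0,0,-0.04],"delta_rot": [0,0,0],"gripper": 0.005},
  {"xyz": [0,0,-0.04],"delta_rot": [0,0,0],"gripper": 0.005},
  {"xyz": [0,0,0],"delta_rot": [0,0,0],"gripper": 0.005},
  {"xyz": [0,0,0],"delta_rot": [0,0,0],"gripper": 0.005},
])

```text
time: 6.6
tool_pos: [0.4749, 0.3046, 0.3317]
tcp_rot: [-2.459, 1.951, -0.002]
wrist_force: [-0.5, -0.8, -1.7]
width: 0.148
```

Run:
```python
from h import *
np.set_printoptions(precision=4,suppress=True)
s=bot.read_state();print(s['time'],s['q'],s['tool_pos'],s['tcp_rot'],s['wrist_force'],s['torque'],s['width'])
save('wrist','w7');c=save('scene','s7');t=save('top','t7')
a=c['pixels'][140:260,150:290];b=t['pixels'][120:260,150:290]
im=np.vstack([cv2.resize(a,(560,480)),]);cv2.imwrite('pics/s7c.png',cv2.cvtColor(np.clip(1.3*cv2.resize(a,(700,600),interpolation=2),0,255).astype(np.uint8),4))
cv2.imwrite('pics/t7c.png',cv2.cvtColor(np.clip(1.3*cv2.resize(b,(600,600),interpolation=2),0,255).astype(np.uint8),4))
W=load('w2')
for a,b in (((99,159),(296,219)),):
    p=[]
    for uv in (a,b):
        o,d=ray(W,*uv);p.append(o+(.09-o[2])/d[2]*d)
    e=p[0]-p[1];print(p,np.degrees(np.arctan2(-e[0],e[1])))
```

```text
6.6 [ 0.5263  0.0054  1.7126 -0.0001  1.4207  1.8674] [0.4749 0.3046 0.3317] [-2.4593  1.9505 -0.0018] [-0.5481 -0.8199 -1.7498] [-0.0229  0.0931 -0.0225] 0.14847595811402303
[array([0.4361, 0.1539, 0.09  ]), array([ 0.4374, -0.1562,  0.09  ])] 0.23730444133968126
```

View pics/s7c.png

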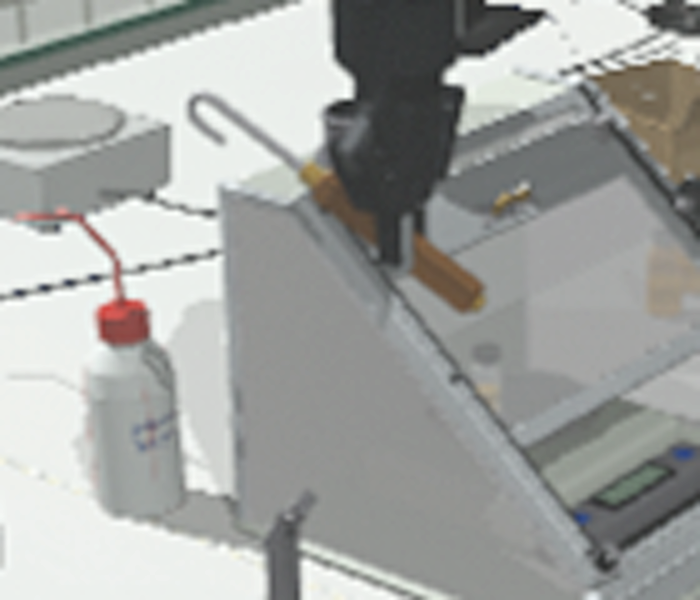

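View pics/t7c.png

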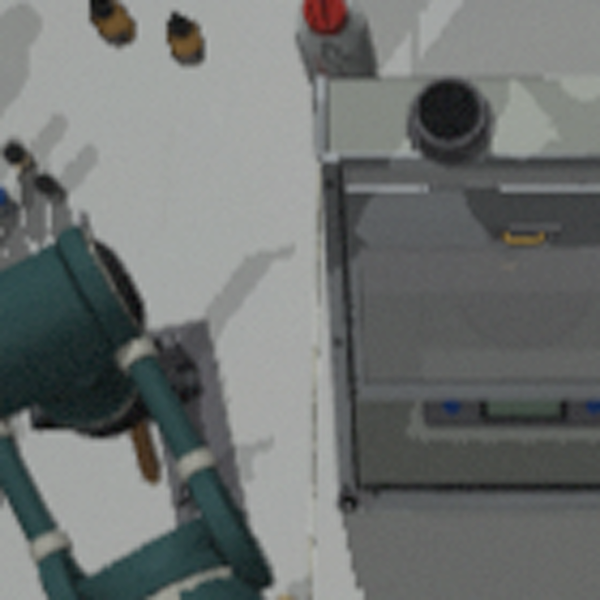

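View pics/w7.png

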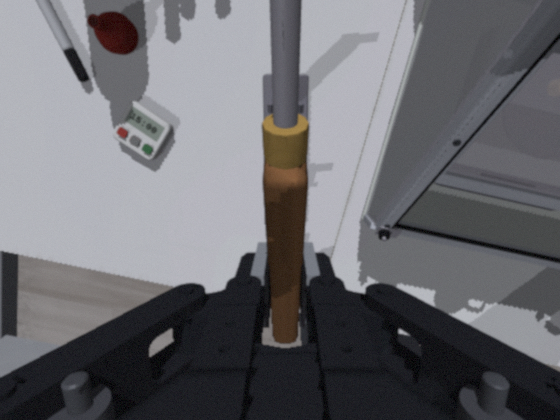

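The scene view shows the hook well clear, with its bend at about (190,160) and prong tip at (194,168). The pole is square in the grip in the wrist view. I'll compare these with the pole model and compute the approach pose.

```bash
cat > pm.py <<'E'
from h import *
from scipy.spatial.transform import Rotation as R
np.set_printoptions(precision=4,suppress=True)
def axes(az,p):
    x=np.array([np.cos(p)*np.cos(az),np.cos(p)*np.sin(az),np.sin(p)]);y=np.array([-np.sin(az),np.cos(az),0]);return np.stack([x,y,np.cross(x,y)],1)
TCP0=np.array([.4744,.3045,.0707]);R0=R.from_rotvec([-2.4614,1.952,0]).as_matrix()
C0=np.array([.478,.304,.084])
P0=axes(np.radians(13.0),np.radians(30))
# pole in tool frame
Rtp=R0.T@P0; ttp=R0.T@(C0-TCP0)
def pole(tcp,rv):
    Rt=R.from_rotvec(rv).as_matrix();return Rt@Rtp,tcp+Rt@ttp
E
python3 - <<'E'
from pm import *
print('ttp',ttp)
S=load('s7');W=load('w7');tcp=np.array([.4749,.3046,.3317]);rv=[-2.4593,1.9505,-.0018]
Rp,c=pole(tcp,rv)
f=lambda a,b:c+Rp@np.array([a,0,b])/1e3
for n,a,b in [('bend outer extreme',158,-10),('shaft145',145,0),('prong tip',127-3+3,-20),('ferrule front',72,0),('wood end',-60,0),('wood end top',-60,11)]:
    print(n,'scene',proj(S,f(a,b)))
for n,a,b in [('wood/ferrule top',60,11),('wood rear top',-60,11),('ferr front',72,5),('shaft 100',90,3.5)]:print(n,'wrist',proj(W,f(a,b)))
im=cv2.imread('pics/s7.png')[150:215,180:255];cv2.imwrite('pics/s7d.png',np.clip(1.3*cv2.resize(im,None,fx=9,fy=9,interpolation=2),0,255).astype(np.uint8))
E
```

```text
ttp [ 0.0013 -0.0034 -0.0133]
bend outer extreme scene [187.2669 158.0785]
shaft145 scene [191.8193 158.1433]
prong tip scene [193.857  166.6417]
ferrule front scene [210.4797 172.6067]
wood end scene [244.6957 199.127 ]
wood end top scene [246.3082 196.4826]
wood/ferrule top wrist [288.5717 179.2011]
wood rear top wrist [286.4373 345.5698]
ferr front wrist [288.8503 131.0921]
shaft 100 wrist [289.6049  60.4743]
```

View pics/s7d.png

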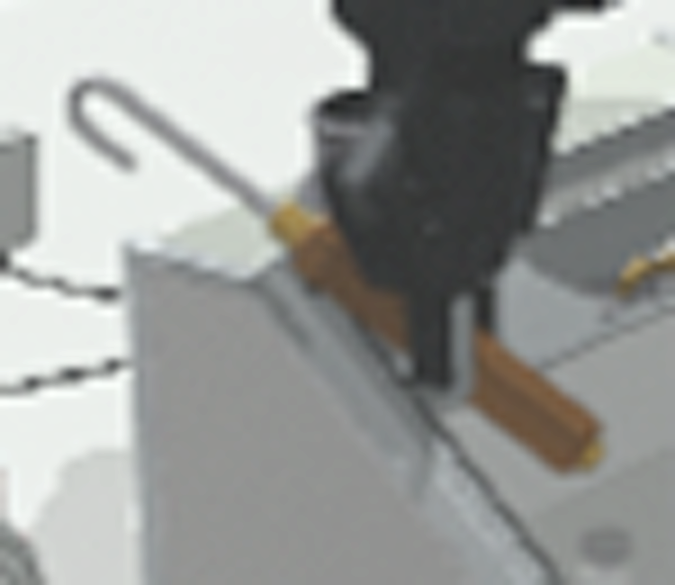

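Run:
```python
from pm import *
from scipy.optimize import least_squares
im=cv2.imread('pics/w7.png')[95:355,235:335];cv2.imwrite('pics/w7d.png',np.clip(1.8*cv2.resize(im,None,fx=2.3*1.0,fy=2.3,interpolation=2),0,255).astype(np.uint8))
S=load('s7');W=load('w7');tcp=np.array([.4749,.3046,.3317]);rv=[-2.4593,1.9505,-.0018]
Rt=R.from_rotvec(rv).as_matrix()
obs=[(S,158,-10,(187.8,162),1),(S,127,-20,(194.8,168.7),1),(S,72,0,(210.9,174.2),1),(S,-60,0,(244.4,198.3),1),(W,60,11,(286,165),2),(W,-60,11,(286,342),3)]
def model(q):
    return axes(q[3],q[4]),tcp+Rt@np.array(q[:3])
def f(q,w=1):
    Rp,c=model(q);r=[]
    for cam,a,b,uv,s in obs:r+=list((proj(cam,c+Rp@np.array([a,0,b])/1e3)-uv)/(s if w else 1))
    return np.array(r)
s=least_squares(f,list(ttp)+[.227,.52]);print(s.x,np.degrees(s.x[3:]));print(f(s.x,0).reshape(-1,2))
q=s.x;print(np.sqrt(np.diag(np.linalg.inv(s.jac.T@s.jac))))
```

```text
[ 0.0007 -0.0047 -0.0096  0.2186  0.4806] [12.524  27.5355]
[[-1.465  -0.9606]
 [-1.6425  0.6188]
 [-1.1792  0.3374]
 [ 0.1554  1.3546]
 [ 1.4535  0.9686]
 [-1.5787  1.703 ]]
[0.0008 0.0007 0.0014 0.015  0.0125]
```

View pics/w7d.png

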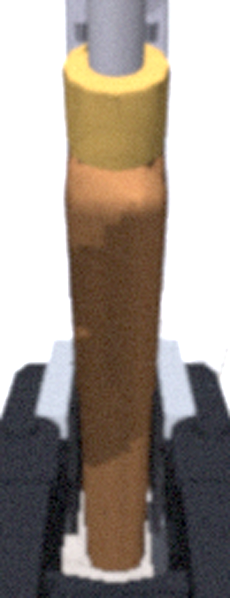

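Run:
```python
from pm import *
from scipy.optimize import least_squares
S=load('s7');W=load('w7');tcp=np.array([.4749,.3046,.3317]);rv=[-2.4593,1.9505,-.0018]
Rt=R.from_rotvec(rv).as_matrix()
obs=[(S,158,-10,(187.8,162),1),(S,127,-20,(194.8,168.7),1),(S,72,0,(210.9,174.2),1),(S,-60,0,(244.4,198.3),1),(W,60,7,(285.5,166.7),2),(W,72,7,(285.5,114.5),3),(W,-60,10,(286,342),4)]
def model(q):
    return axes(q[3],q[4]),tcp+Rt@np.array(q[:3])
def f(q,w=1):
    Rp,c=model(q);r=[]
    for cam,a,b,uv,s in obs:r+=list((proj(cam,c+Rp@np.array([a,0,b])/1e3)-uv)/(s if w else 1))
    return np.array(r)
s=least_squares(f,list(ttp)+[.227,.52]);print(s.x,np.degrees(s.x[3:]));print(f(s.x,0).reshape(-1,2))
for pit in (28,30):
  g=lambda p:f([*p,np.radians(pit)]);t=least_squares(g,[*ttp,.227]);print(pit,t.x,t.cost);print(f([*t.x,np.radians(pit)],0).reshape(-1,2))
```

```text
[ 0.0002 -0.0036 -0.0115  0.2181  0.4744] [12.4937 27.184 ]
[[-1.3785 -1.2062]
 [-1.5169  0.3426]
 [-1.0383 -0.0441]
 [ 0.4234  0.7943]
 [ 0.5883 -4.9785]
 [ 1.0868 11.3657]
 [-2.4519  4.3611]]
28 [ 0.0004 -0.0041 -0.011   0.223 ] 15.479127982682396
[[-1.3654 -1.6275]
 [-1.5657  0.0017]
 [-1.0501 -0.1631]
 [ 0.2539  1.0768]
 [ 0.5448 -4.777 ]
 [ 0.8538 11.7982]
 [-1.5093  1.6577]]
30 [ 0.001  -0.0052 -0.0097  0.2354] 20.676853716089152
[[-1.3088 -2.62  ]
 [-1.6683 -0.7995]
 [-1.0746 -0.4256]
 [-0.1887  1.772 ]
 [ 0.4562 -4.3226]
 [ 0.292  12.8976]
 [ 0.7865 -5.0399]]
```

```bash
cat > plan.py <<'E'
from pm import *
RING=np.array([.6345,.0035,.243]);YAW=np.radians(.3)
SR=axes(YAW,np.radians(40))
Rtp=R0.T@axes(np.radians(13.0),np.radians(28.5)); ttp=np.array([.0005,-.0042,-.0115])
def target(dx,dn,dy=0,ring=RING,extra=0):
    """tool pose such that throat = ring+(dx,dy,dn), pole parallel to the sash (+extra pitch)"""
    Pw=axes(YAW,np.radians(40)+extra); th=ring+SR@np.array([dx,dy,dn]); c=th-Pw@np.array([.149,0,-.010])
    Rt=Pw@Rtp.T; return c-Rt@ttp,Rt
def delta(s,T):
    p,Rt=T;Rc=R.from_rotvec(s['tcp_rot']).as_matrix()
    return Rc.T@(p-s['tool_pos']), R.from_matrix(Rc.T@Rt).as_rotvec()
def throat(s):
    Rc=R.from_rotvec(s['tcp_rot']).as_matrix();Pw=Rc@Rtp;c=s['tool_pos']+Rc@ttp
    th=c+Pw@np.array([.149,0,-.010]);return SR.T@(th-RING),np.degrees(np.arcsin(Pw[2,0])),np.degrees(np.arctan2(Pw[1,0],Pw[0,0]))
E
python3 - <<'E'
from plan import *
s=bot.read_state()
T=target(.035,.015);print('target',T[0],R.from_matrix(T[1]).as_rotvec());print(T[1]);print(delta(s,T))
print(throat(s))
T2=target(.035,.07);print(T2[0],delta(s,T2)); T3=target(-.12,0.002);print('low',T3[0])
E
```

```text
target [0.5293 0.0034 0.1768] [-2.1243  2.107  -0.2128]
[[ 0.0081 -0.9799  0.1995]
 [-1.     -0.0081  0.0011]
 [ 0.0005 -0.1995 -0.9799]]
(array([0.305 , 0.0134, 0.1515]), array([0.2037, 0.0211, 0.221 ]))
(array([0.0842, 0.3316, 0.1357]), np.float64(28.269389673837665), np.float64(13.038750172193042))
[0.4939 0.0033 0.2189] (array([0.2972, 0.048 , 0.1095]), array([0.2037, 0.0211, 0.221 ]))
low [0.4189 0.0029 0.0672]
```

Run:
```python
from plan import *
s=bot.read_state()
T2=target(.035,.07);print(T2[1].T@(T2[0]-s['tool_pos']))
```

```text
[0.3006 0.004  0.1105]
```

arm_command([
  {"xyz": [0,0,0],"delta_rot": [0.068,0.007,0.074],"gripper": 0.005},
  {"xyz": [0,0,0],"delta_rot": [0.068,0.007,0.074],"gripper": 0.005},
  {"xyz": [0,0,0],"delta_rot": [0.068,0.007,0.073],"gripper": 0.005},
])

```text
time: 7.05
tool_pos: [0.4738, 0.3037, 0.3277]
tcp_rot: [-2.119, 2.109, -0.215]
wrist_force: [0.5, -0.1, -1.4]
width: 0.147
```

arm_command([
  {"xyz": [0.04,0.0005,0.014],"delta_rot": [0,0,0],"gripper": 0.005},
  {"xyz": [0.04,0.0005,0.014],"delta_rot": [0,0,0],"gripper": 0.005},
  {"xyz": [0.04,0.0005,0.014],"delta_rot": [0,0,0],"gripper": 0.005},
  {"xyz": [0.04,0.0005,0.014],"delta_rot": [0,0,0],"gripper": 0.005},
  {"xyz": [0.04,0.0005,0.014],"delta_rot": [0,0,0],"gripper": 0.005},
  {"xyz": [0.04,0.0005,0.014],"delta_rot": [0,0,0],"gripper": 0.005},
  {"xyz": [0.04,0.0005,0.014],"delta_rot": [0,0,0],"gripper": 0.005},
  {"xyz": [0.02,0.0005,0.01],"delta_rot": [0,0,0],"gripper": 0.005},
  {"xyz": [0,0,0],"delta_rot": [0,0,0],"gripper": 0.005},
  {"xyz": [0,0,0],"delta_rot": [0,0,0],"gripper": 0.005},
])

```text
time: 8.05
tool_pos: [0.4937, 0.0046, 0.2214]
tcp_rot: [-2.121, 2.108, -0.21]
wrist_force: [-0.5, 1.3, -0.2]
width: 0.147
```

Run:
```python
from plan import *
s=bot.read_state();print(s['time'],s['q'],s['tool_pos'],s['tcp_rot'],s['wrist_force']);print(throat(s))
save('wrist','w8');c=save('scene','s8');t=save('top','t8')
a=c['pixels'][130:250,190:330]
cv2.imwrite('pics/s8c.png',cv2.cvtColor(np.clip(1.3*cv2.resize(a,(700,600),interpolation=2),0,255).astype(np.uint8),4))
```

```text
8.05 [-0.0508 -0.2165  2.1265  0.016   1.0309  1.5069] [0.4937 0.0046 0.2214] [-2.1208  2.1076 -0.2102] [-0.5001  1.3058 -0.167 ]
(array([0.0364, 0.0009, 0.0721]), np.float64(40.020752423617076), np.float64(0.06733289363990658))
```

View pics/s8c.png

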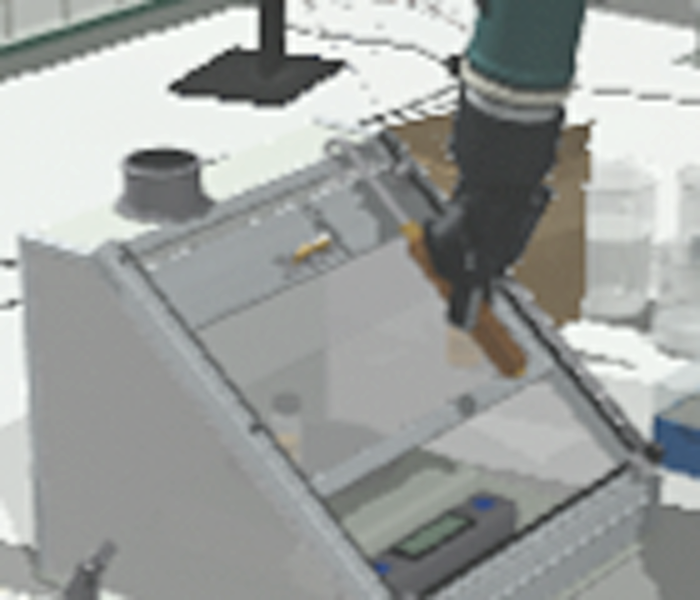

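View pics/w8.png

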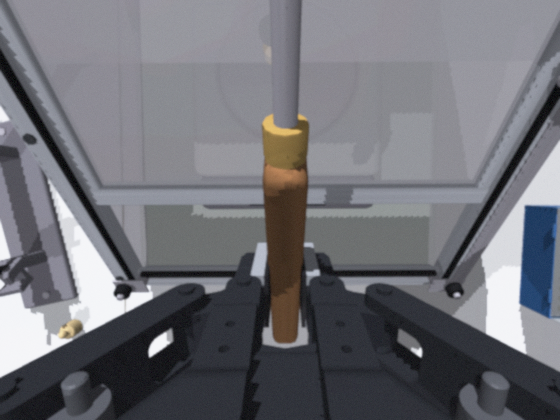

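View pics/t8.png

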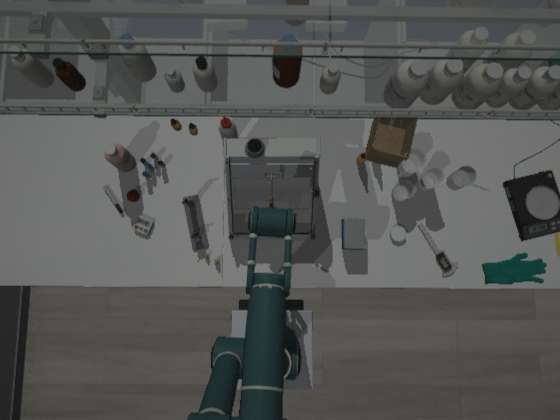

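The scene view shows the hook above the ring at about (258,160), with the ring at (252,180). The top view shows the hook at about (273,172) over the ring at (272,175), and the pole lies straight up the slope. I'll move in square to the sash and stop above bar height.

arm_command([
  {"xyz": [0,-0.01,0.018],"delta_rot": [0,0,0],"gripper": 0.005},
  {"xyz": [0,-0.01,0.018],"delta_rot": [0,0,0],"gripper": 0.005},
  {"xyz": [0,-0.006,0.011],"delta_rot": [0,0,0],"gripper": 0.005},
  {"xyz": [0,0,0],"delta_rot": [0,0,0],"gripper": 0.005},
  {"xyz": [0,0,0],"delta_rot": [0,0,0],"gripper": 0.005},
])

```text
time: 8.7
tool_pos: [0.5297, 0.0057, 0.1826]
tcp_rot: [-2.122, 2.103, -0.213]
wrist_force: [-0.0, -0.4, -1.0]
width: 0.147
```

Run:
```python
from plan import *
s=bot.read_state();print(s['time'],s['q'],s['tool_pos'],s['tcp_rot'],s['wrist_force']);print(throat(s))
c=save('scene','s9');t=save('top','t9')
a=c['pixels'][150:215,230:305];b=t['pixels'][150:215,235:310]
for n,x in(('s9c',a),('t9c',b)):cv2.imwrite(f'pics/{n}.png',cv2.cvtColor(np.clip(1.5*cv2.resize(x.astype(np.float32),None,fx=8,fy=8,interpolation=2),0,255).astype(np.uint8),4))
```

```text
8.7 [-0.0445 -0.1081  2.1098  0.0156  0.9364  1.5094] [0.5297 0.0057 0.1826] [-2.1224  2.1033 -0.2134] [-0.0392 -0.3859 -1.0307]
(array([0.0391, 0.0022, 0.0196]), np.float64(40.177020397999726), np.float64(0.2541503097808097))
```

View pics/s9c.png

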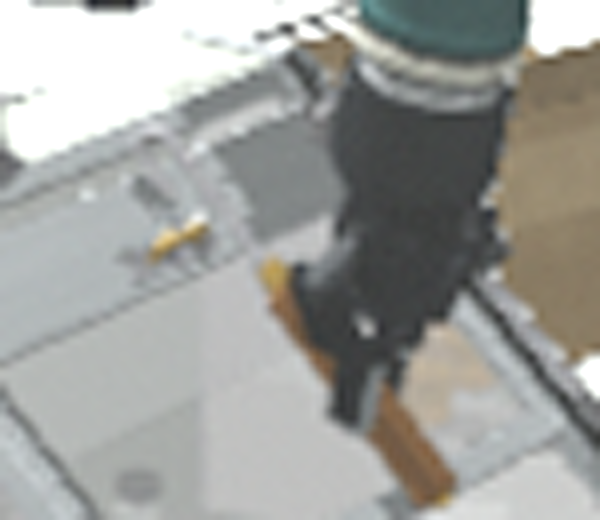

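View pics/t9c.png

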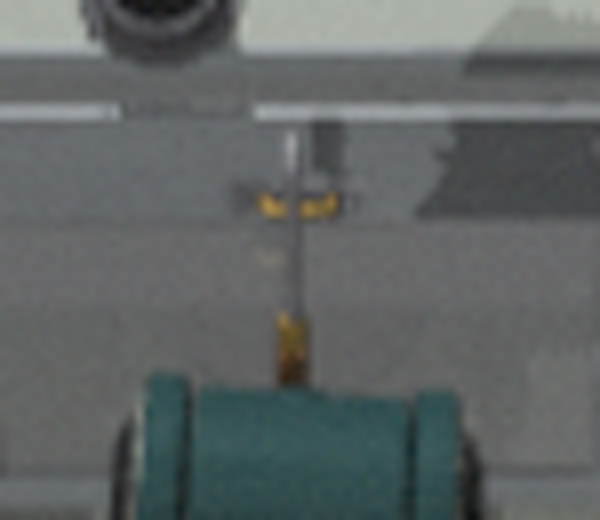

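The top crop shows the shaft over the ring, about 2 mm left of its middle, with the hook end some 37 mm beyond it. That agrees with the model. In the scene crop the hook is hard to tell from the rail behind it. I'll correct sideways and feel for the rail face.

arm_command([
  {"xyz": [0.002,-0.0029,0.0053],"delta_rot": [0,0,0],"gripper": 0.005},
  {"xyz": [0,-0.0024,0.0044],"delta_rot": [0,0,0],"gripper": 0.005},
  {"xyz": [0,0,0],"delta_rot": [0,0,0],"gripper": 0.005},
  {"xyz": [0,0,0],"delta_rot": [0,0,0],"gripper": 0.005},
])

```text
time: 9.2
tool_pos: [0.5369, 0.0031, 0.1739]
tcp_rot: [-2.121, 2.105, -0.214]
wrist_force: [0.3, 0.2, -0.4]
width: 0.148
```

```bash
cat > st.py <<'E'
from plan import *
s=bot.read_state();f=s['wrist_force'];print(s['time'],s['tool_pos'],'F',f,'Fslope',SR.T@f,'tq',s['torque'],'throat',*throat(s))
E
python3 st.py
```

```text
9.2 [0.5369 0.0031 0.1739] F [ 0.2859  0.191  -0.4075] Fslope [-0.0422  0.1895 -0.4966] tq [0.0246 0.0619 0.0109] throat [ 0.039  -0.0007  0.0084] 40.189861902602345 0.18296839292194178
```

arm_command([
  {"xyz": [0,-0.0005,0.0009],"delta_rot": [0,0,0],"gripper": 0.005},
  {"xyz": [0,-0.0005,0.0009],"delta_rot": [0,0,0],"gripper": 0.005},
  {"xyz": [0,-0.0005,0.0009],"delta_rot": [0,0,0],"gripper": 0.005},
  {"xyz": [0,0,0],"delta_rot": [0,0,0],"gripper": 0.005},
])

```text
time: 9.6
tool_pos: [0.539, 0.0032, 0.1716]
tcp_rot: [-2.121, 2.104, -0.214]
wrist_force: [0.4, 0.2, -1.1]
width: 0.146
```

```bash
python3 st.py
```

```text
9.6 [0.539  0.0032 0.1716] F [ 0.45    0.1765 -1.0711] Fslope [-0.3431  0.1742 -1.1103] tq [0.0069 0.2259 0.0145] throat [ 0.0392 -0.0005  0.0054] 40.20816933901668 0.2000710983732352
```

arm_command([
  {"xyz": [0,-0.0005,0.0009],"delta_rot": [0,0,0],"gripper": 0.005},
  {"xyz": [0,0,0],"delta_rot": [0,0,0],"gripper": 0.005},
])

```text
time: 9.8
tool_pos: [0.5397, 0.0032, 0.1709]
tcp_rot: [-2.121, 2.104, -0.214]
wrist_force: [-0.7, 0.2, -1.2]
width: 0.147
```

```bash
python3 st.py
```

```text
9.8 [0.5397 0.0032 0.1709] F [-0.6986  0.2298 -1.183 ] Fslope [-1.2946  0.2335 -0.458 ] tq [-0.0442  0.1294  0.0054] throat [ 0.0392 -0.0005  0.0043] 40.21417646990324 0.20436300999743903
```

arm_command([
  {"xyz": [0,-0.0005,0.0009],"delta_rot": [0,0,0],"gripper": 0.005},
  {"xyz": [0,0,0],"delta_rot": [0,0,0],"gripper": 0.005},
])

```text
time: 10.0
tool_pos: [0.5404, 0.0032, 0.1701]
tcp_rot: [-2.121, 2.104, -0.214]
wrist_force: [0.4, -0.6, -0.9]
width: 0.146
```

```bash
python3 st.py
```

```text
10.0 [0.5404 0.0032 0.1701] F [ 0.402  -0.6222 -0.8685] Fslope [-0.2529 -0.6243 -0.9216] tq [-0.0286  0.2216  0.0241] throat [ 0.0392 -0.0005  0.0033] 40.21172601344049 0.19902894117794467
```

arm_command([
  {"xyz": [0,-0.0005,0.0009],"delta_rot": [0,0,0],"gripper": 0.005},
  {"xyz": [0,-0.0005,0.0009],"delta_rot": [0,0,0],"gripper": 0.005},
  {"xyz": [0,0,0],"delta_rot": [0,0,0],"gripper": 0.005},
])

```text
time: 10.3
tool_pos: [0.5417, 0.0032, 0.1684]
tcp_rot: [-2.121, 2.104, -0.214]
wrist_force: [-0.1, -0.2, -1.9]
width: 0.148
```

```bash
python3 st.py
```

```text
10.3 [0.5417 0.0032 0.1684] F [-0.1416 -0.1697 -1.9292] Fslope [-1.3492 -0.1689 -1.3862] tq [0.0484 0.1589 0.0249] throat [ 0.0392 -0.0005  0.0012] 40.2057902974587 0.1993767021994334
```

arm_command([
  {"xyz": [0,-0.0005,0.0009],"delta_rot": [0,0,0],"gripper": 0.005},
  {"xyz": [0,0,0],"delta_rot": [0,0,0],"gripper": 0.005},
])

```text
time: 10.5
tool_pos: [0.5424, 0.0032, 0.1677]
tcp_rot: [-2.121, 2.104, -0.214]
wrist_force: [-0.8, 0.5, -1.4]
width: 0.146
```

```bash
python3 st.py
```

```text
10.5 [0.5424 0.0032 0.1677] F [-0.8314  0.4524 -1.38  ] Fslope [-1.5221  0.4568 -0.5242] tq [-0.019   0.2048 -0.0144] throat [ 0.0393 -0.0005  0.0002] 40.20984834964429 0.20025180926702416
```

arm_command([
  {"xyz": [0,-0.0005,0.0009],"delta_rot": [0,0,0],"gripper": 0.005},
  {"xyz": [0,0,0],"delta_rot": [0,0,0],"gripper": 0.005},
])

```text
time: 10.7
tool_pos: [0.5431, 0.0032, 0.167]
tcp_rot: [-2.121, 2.104, -0.214]
wrist_force: [-0.1, -0.3, -0.8]
width: 0.146
```

```bash
python3 st.py
```

```text
10.7 [0.5431 0.0032 0.167 ] F [-0.0844 -0.333  -0.8378] Fslope [-0.6045 -0.3325 -0.5864] tq [ 0.0312  0.1921 -0.0257] throat [ 0.0393 -0.0005 -0.0008] 40.213082972449435 0.1973476646887105
```

arm_command([
  {"xyz": [0,-0.0005,0.0009],"delta_rot": [0,0,0],"gripper": 0.005},
  {"xyz": [0,0,0],"delta_rot": [0,0,0],"gripper": 0.005},
])

```text
time: 10.9
tool_pos: [0.5438, 0.0033, 0.1662]
tcp_rot: [-2.121, 2.104, -0.214]
wrist_force: [-0.3, 0.2, -1.5]
width: 0.149
```

```bash
python3 st.py
```

```text
10.9 [0.5438 0.0033 0.1662] F [-0.2889  0.2239 -1.4674] Fslope [-1.1637  0.2254 -0.9392] tq [-0.0086  0.0833  0.0075] throat [ 0.0394 -0.0005 -0.0018] 40.21896360127784 0.2000648461597825
```

arm_command([
  {"xyz": [0,-0.0005,0.0009],"delta_rot": [0,0,0],"gripper": 0.005},
  {"xyz": [0,0,0],"delta_rot": [0,0,0],"gripper": 0.005},
])

```text
time: 11.1
tool_pos: [0.5443, 0.0033, 0.1655]
tcp_rot: [-2.121, 2.104, -0.214]
wrist_force: [-1.7, 0.9, -0.3]
width: 0.149
```

```bash
python3 st.py
```

```text
11.1 [0.5443 0.0033 0.1655] F [-1.6775  0.9484 -0.2953] Fslope [-1.471   0.9572  0.8488] tq [-0.0178  0.132  -0.0499] throat [ 0.0393 -0.0005 -0.0027] 40.205885564378846 0.19548043493023784
```

arm_command([
  {"xyz": [0,-0.0005,0.0009],"delta_rot": [0,0,0],"gripper": 0.005},
  {"xyz": [0,0,0],"delta_rot": [0,0,0],"gripper": 0.005},
])

```text
time: 11.3
tool_pos: [0.5449, 0.0033, 0.1648]
tcp_rot: [-2.121, 2.104, -0.214]
wrist_force: [-4.4, 0.7, 2.9]
width: 0.151
```

```bash
python3 st.py
```

```text
11.3 [0.5449 0.0033 0.1648] F [-4.4008  0.6523  2.8792] Fslope [-1.5178  0.6754  5.0321] tq [0.0008 0.0605 0.0181] throat [ 0.0393 -0.0005 -0.0037] 40.19620548024774 0.201766659800248
```

arm_command([
  {"xyz": [0,-0.0003,0.0005],"delta_rot": [0,0,0],"gripper": 0.005},
  {"xyz": [0,0,0],"delta_rot": [0,0,0],"gripper": 0.005},
])

```text
time: 11.5
tool_pos: [0.5451, 0.0033, 0.1644]
tcp_rot: [-2.121, 2.104, -0.214]
wrist_force: [-5.9, -0.8, 3.2]
width: 0.146
```

```bash
python3 st.py
```

```text
11.5 [0.5451 0.0033 0.1644] F [-5.9419 -0.8422  3.2262] Fslope [-2.4813 -0.8111  6.2935] tq [-0.0414  0.0975 -0.0436] throat [ 0.0392 -0.0005 -0.0041] 40.185778580431496 0.19994552954305408
```

Contact is felt at about 6 N square to the face. Before going on I need to know whether it is the hook or a fingertip, so I'll look.

Run:
```python
from plan import *
c=save('scene','s10');t=save('top','t10');w=save('wrist','w10')
a=c['pixels'][155:220,230:305]
cv2.imwrite(f'pics/s10c.png',cv2.cvtColor(np.clip(1.6*cv2.resize(a.astype(np.float32),None,fx=9,fy=9,interpolation=2),0,255).astype(np.uint8),4))
s=bot.read_state();Rp=R.from_rotvec(s['tcp_rot']).as_matrix();P=Rp@Rtp;cc=s['tool_pos']+Rp@ttp
for n,p in [('tcp',s['tool_pos']),('tipcorner',s['tool_pos']+Rp@[0,-.011,0]),('tipcornerL',s['tool_pos']+Rp@[-.015,-.011,0]),('bend',cc+P@[.158,0,-.01]),('prongtip',cc+P@[.124,0,-.02]),('ring',RING),('heel bottom',cc+P@[-.06,0,-.011])]:
    print(n,proj(c,p),'sash',SR.T@(p-RING),(proj(c,p)-[230,155])*9)
```

```text
tcp [271.7892 205.196 ] sash [-0.119   0.0002 -0.0027] [376.1029 451.7638]
tipcorner [269.4204 203.9156] sash [-0.1093  0.0003 -0.0079] [354.7839 440.2405]
tipcornerL [266.9249 205.2164] sash [-0.1093  0.0153 -0.0079] [332.3244 451.9479]
bend [244.0372 170.087 ] sash [ 0.0482 -0.0005 -0.0041] [126.3348 135.7834]
prongtip [248.2445 178.7727] sash [ 0.0142 -0.0004 -0.0142] [164.2006 213.9544]
ring [252.407  179.5461] sash [0. 0. 0.] [201.6627 220.9149]
heel bottom [279.9737 216.5157] sash [-0.1698 -0.0002 -0.0058] [449.7633 553.6413]
```

View pics/s10c.png

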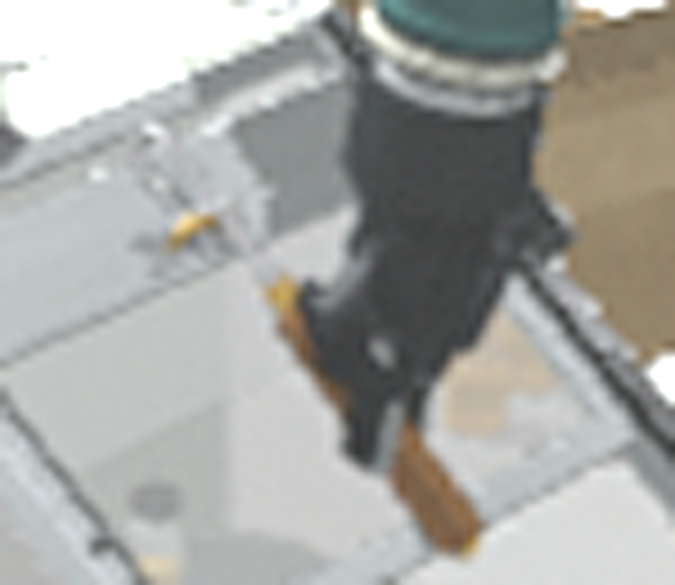

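View pics/w10.png

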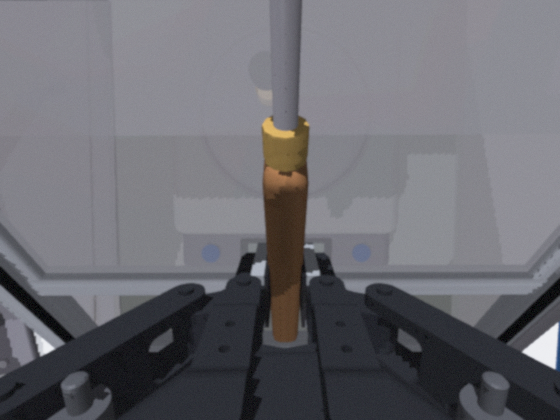

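The scene crop shows the hook end lying just beyond the ring on the upper rail, and the fingertips at about (270,205). By geometry the fingertips should still be 5 mm or more off the face, while the hook should be touching. I'll back off 3 mm and slide the hook down over the bar.

arm_command([
  {"xyz": [0,0.0015,-0.0028],"delta_rot": [0,0,0],"gripper": 0.005},
  {"xyz": [0,0,0],"delta_rot": [0,0,0],"gripper": 0.005},
  {"xyz": [0,0.0044,0.0024],"delta_rot": [0,0,0],"gripper": 0.005},
  {"xyz": [0,0.0026,0.0014],"delta_rot": [0,0,0],"gripper": 0.005},
  {"xyz": [0,0,0],"delta_rot": [0,0,0],"gripper": 0.005},
])

```text
time: 12.15
tool_pos: [0.5364, 0.0033, 0.1606]
tcp_rot: [-2.122, 2.105, -0.212]
wrist_force: [0.0, 0.3, -0.8]
width: 0.148
```

```bash
python3 st.py
```

```text
12.15 [0.5364 0.0033 0.1606] F [ 0.0044  0.3384 -0.8304] Fslope [-0.5291  0.3384 -0.6401] tq [-0.0008  0.1151 -0.0183] throat [ 0.0301 -0.0004 -0.0017] 40.12076565894742 0.1959397110199514
```

arm_command([
  {"xyz": [0,0.0018,0.001],"delta_rot": [0,0,0],"gripper": 0.005},
  {"xyz": [0,0.0018,0.001],"delta_rot": [0,0,0],"gripper": 0.005},
  {"xyz": [0,0,0],"delta_rot": [0,0,0],"gripper": 0.005},
])

```text
time: 12.45
tool_pos: [0.5338, 0.0032, 0.1585]
tcp_rot: [-2.121, 2.104, -0.214]
wrist_force: [-0.1, 0.1, -1.1]
width: 0.147
```

```bash
python3 st.py
```

```text
12.45 [0.5338 0.0032 0.1585] F [-0.0585  0.15   -1.1449] Fslope [-0.7801  0.1503 -0.8399] tq [ 0.0573  0.1248 -0.0072] throat [ 0.0268 -0.0005 -0.0014] 40.17976449346455 0.19521227947468323
```

arm_command([
  {"xyz": [0,0.0018,0.001],"delta_rot": [0,0,0],"gripper": 0.005},
  {"xyz": [0,0.0018,0.001],"delta_rot": [0,0,0],"gripper": 0.005},
  {"xyz": [0,0.0018,0.001],"delta_rot": [0,0,0],"gripper": 0.005},
  {"xyz": [0,0,0],"delta_rot": [0,0,0],"gripper": 0.005},
])

```text
time: 12.85
tool_pos: [0.5291, 0.0032, 0.1545]
tcp_rot: [-2.121, 2.104, -0.214]
wrist_force: [-0.3, -0.5, -1.6]
width: 0.146
```

```bash
python3 st.py
```

```text
12.85 [0.5291 0.0032 0.1545] F [-0.2922 -0.5256 -1.6198] Fslope [-1.2672 -0.524  -1.0512] tq [-0.0197  0.1796  0.0028] throat [ 0.0205 -0.0005 -0.0015] 40.17655795247806 0.1982218519251294
```

arm_command([
  {"xyz": [0,0.0018,0.001],"delta_rot": [0,0,0],"gripper": 0.005},
  {"xyz": [0,0.0018,0.001],"delta_rot": [0,0,0],"gripper": 0.005},
  {"xyz": [0,0.0018,0.001],"delta_rot": [0,0,0],"gripper": 0.005},
  {"xyz": [0,0,0],"delta_rot": [0,0,0],"gripper": 0.005},
])

```text
time: 13.25
tool_pos: [0.5244, 0.0031, 0.1504]
tcp_rot: [-2.121, 2.104, -0.214]
wrist_force: [-0.7, -0.0, -0.3]
width: 0.15
```

```bash
python3 st.py
```

```text
13.25 [0.5244 0.0031 0.1504] F [-0.7383 -0.0093 -0.3183] Fslope [-0.7702 -0.0054  0.2307] tq [0.0165 0.1454 0.0014] throat [ 0.0144 -0.0005 -0.0016] 40.17701865825038 0.19916909524431076
```

arm_command([
  {"xyz": [0,0.0018,0.001],"delta_rot": [0,0,0],"gripper": 0.005},
  {"xyz": [0,0.0018,0.001],"delta_rot": [0,0,0],"gripper": 0.005},
  {"xyz": [0,0.0018,0.001],"delta_rot": [0,0,0],"gripper": 0.005},
  {"xyz": [0,0,0],"delta_rot": [0,0,0],"gripper": 0.005},
])

```text
time: 13.65
tool_pos: [0.5197, 0.0031, 0.1464]
tcp_rot: [-2.121, 2.104, -0.213]
wrist_force: [-0.3, -0.2, -1.2]
width: 0.147
```

```bash
python3 st.py
```

```text
13.65 [0.5197 0.0031 0.1464] F [-0.3    -0.1746 -1.1854] Fslope [-0.9925 -0.1731 -0.7147] tq [ 0.0279  0.1734 -0.0038] throat [ 0.0081 -0.0005 -0.0017] 40.17439806942248 0.19858633660893008
```

arm_command([
  {"xyz": [0,0.0018,0.001],"delta_rot": [0,0,0],"gripper": 0.005},
  {"xyz": [0,0.0018,0.001],"delta_rot": [0,0,0],"gripper": 0.005},
  {"xyz": [0,0,0],"delta_rot": [0,0,0],"gripper": 0.005},
])

```text
time: 13.95
tool_pos: [0.5167, 0.0031, 0.1438]
tcp_rot: [-2.121, 2.104, -0.214]
wrist_force: [-0.0, -0.5, -0.5]
width: 0.15
```

```bash
python3 st.py
```

```text
13.95 [0.5167 0.0031 0.1438] F [-0.031  -0.4925 -0.5149] Fslope [-0.3567 -0.4924 -0.3729] tq [0.0515 0.1494 0.0071] throat [ 0.0041 -0.0005 -0.0017] 40.18254153822902 0.1996412398692836
```

arm_command([
  {"xyz": [0,0.0018,0.001],"delta_rot": [0,0,0],"gripper": 0.005},
  {"xyz": [0,0.0018,0.001],"delta_rot": [0,0,0],"gripper": 0.005},
  {"xyz": [0,0,0],"delta_rot": [0,0,0],"gripper": 0.005},
])

```text
time: 14.25
tool_pos: [0.5143, 0.003, 0.1416]
tcp_rot: [-2.12, 2.104, -0.215]
wrist_force: [1.4, 0.1, -0.5]
width: 0.146
```

```bash
python3 st.py
```

```text
14.25 [0.5143 0.003  0.1416] F [ 1.3796  0.1382 -0.4817] Fslope [ 0.7477  0.131  -1.2562] tq [-0.0074  0.0682 -0.0185] throat [ 0.0009 -0.0006 -0.0015] 40.274932959401994 0.19885327870703848
```

The bar is meeting the bend right where expected. I'll pull gently.

arm_command([
  {"xyz": [0,0.0018,0.001],"delta_rot": [0,0,0],"gripper": 0.005},
  {"xyz": [0,0.0018,0.001],"delta_rot": [0,0,0],"gripper": 0.005},
  {"xyz": [0,0,0],"delta_rot": [0,0,0],"gripper": 0.005},
])

```text
time: 14.55
tool_pos: [0.5116, 0.003, 0.1393]
tcp_rot: [-2.12, 2.103, -0.216]
wrist_force: [2.5, 1.4, 1.0]
width: 0.152
```

```bash
python3 st.py
```

```text
14.55 [0.5116 0.003  0.1393] F [2.4524 1.4474 1.0492] Fslope [ 2.5588  1.4346 -0.7775] tq [ 0.0102 -0.373   0.0276] throat [-0.0026 -0.0006 -0.0014] 40.32615490306487 0.19962565478107872
```

arm_command([
  {"xyz": [0,0.0018,0.001],"delta_rot": [0,0,0],"gripper": 0.005},
  {"xyz": [0,0.0018,0.001],"delta_rot": [0,0,0],"gripper": 0.005},
  {"xyz": [0,0.0018,0.001],"delta_rot": [0,0,0],"gripper": 0.005},
  {"xyz": [0,0.0018,0.001],"delta_rot": [0,0,0],"gripper": 0.005},
])

```text
time: 14.95
tool_pos: [0.5046, 0.0029, 0.1333]
tcp_rot: [-2.121, 2.104, -0.215]
wrist_force: [1.9, 0.4, 1.9]
width: 0.143
```

```bash
python3 st.py
python3 - <<'E'
from h import *
c=save('scene','s11')
a=c['pixels'][155:220,230:305]
cv2.imwrite(f'pics/s11c.png',cv2.cvtColor(np.clip(1.4*cv2.resize(a.astype(np.float32),None,fx=9,fy=9,interpolation=2),0,255).astype(np.uint8),4))
E
```

```text
14.95 [0.5046 0.0029 0.1333] F [1.9113 0.4124 1.8739] Fslope [2.6703 0.4023 0.2056] tq [-0.0179 -0.4705 -0.0542] throat [-0.0118 -0.0006 -0.0017] 40.23471722983882 0.19563596327370725
```

View pics/s11c.png

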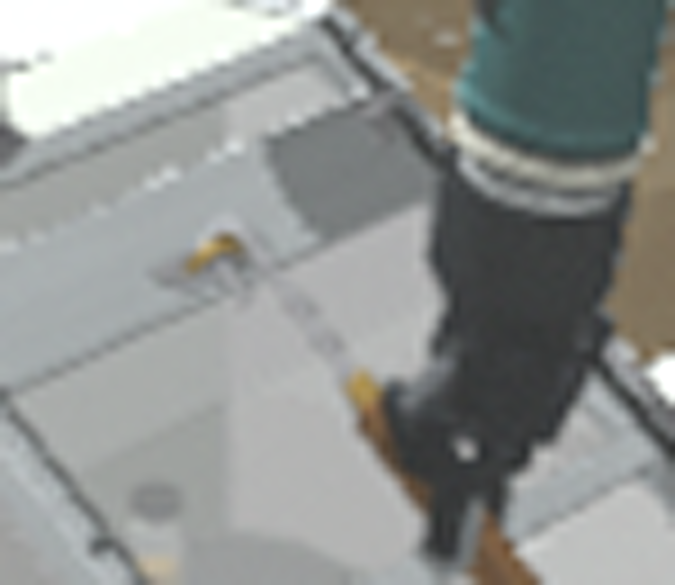

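The ring has moved with the hook, to about (254,183) in the scene, and the pull is about 3.5 N. I'll go on down at a steady pace.

arm_command([
  {"xyz": [0,0.0033,0.0018],"delta_rot": [0,0,0],"gripper": 0.005},
  {"xyz": [0,0.0033,0.0018],"delta_rot": [0,0,0],"gripper": 0.005},
  {"xyz": [0,0.0033,0.0018],"delta_rot": [0,0,0],"gripper": 0.005},
  {"xyz": [0,0.0033,0.0018],"delta_rot": [0,0,0],"gripper": 0.005},
  {"xyz": [0,0.0033,0.0018],"delta_rot": [0,0,0],"gripper": 0.005},
  {"xyz": [0,0.0033,0.0018],"delta_rot": [0,0,0],"gripper": 0.005},
  {"xyz": [0,0.0033,0.0018],"delta_rot": [0,0,0],"gripper": 0.005},
  {"xyz": [0,0.0033,0.0018],"delta_rot": [0,0,0],"gripper": 0.005},
  {"xyz": [0,0.0033,0.0018],"delta_rot": [0,0,0],"gripper": 0.005},
  {"xyz": [0,0.0033,0.0018],"delta_rot": [0,0,0],"gripper": 0.005},
])

```text
time: 16.0
tool_pos: [0.4758, 0.0028, 0.1089]
tcp_rot: [-2.121, 2.104, -0.215]
wrist_force: [3.7, -0.4, 2.7]
width: 0.148
```

```bash
python3 st.py
```

```text
16.0 [0.4758 0.0028 0.1089] F [ 3.7304 -0.359   2.7149] Fslope [ 4.6013 -0.3786 -0.3169] tq [-0.0488 -0.5458 -0.0715] throat [-0.0496 -0.0006 -0.002 ] 40.22792306373128 0.2037166635097585
```

arm_command([
  {"xyz": [0,0.0019,0.0007],"delta_rot": [0,0,0],"gripper": 0.005},
  {"xyz": [0,0.0019,0.0008],"delta_rot": [0,0,0],"gripper": 0.005},
  {"xyz": [0,0.0018,0.001],"delta_rot": [0,0,0],"gripper": 0.005},
  {"xyz": [0,0.0018,0.001],"delta_rot": [0,0,0],"gripper": 0.005},
  {"xyz": [0,0.0018,0.001],"delta_rot": [0,0,0],"gripper": 0.005},
])

```text
time: 16.5
tool_pos: [0.4679, 0.0027, 0.1027]
tcp_rot: [-2.121, 2.104, -0.214]
wrist_force: [4.4, -0.9, 2.8]
width: 0.146
```

```bash
python3 st.py; python3 -c "
from h import *
print(bot.read_state()['q'])"
```

```text
16.5 [0.4679 0.0027 0.1027] F [ 4.3756 -0.8977  2.7786] Fslope [ 5.1344 -0.9206 -0.681 ] tq [-0.0324 -0.5187 -0.108 ] throat [-0.0597 -0.0006 -0.0016] 40.22731192592896 0.1972403578372711
[-0.05872959 -0.14481881  2.30380325  0.02162457  0.77848596  1.49024512]
```

arm_command([
  {"xyz": [0,0.0018,0.001],"delta_rot": [0,0,0],"gripper": 0.005},
  {"xyz": [0,0.0018,0.001],"delta_rot": [0,0,0],"gripper": 0.005},
  {"xyz": [0,0.0018,0.001],"delta_rot": [0,0,0],"gripper": 0.005},
])

```text
time: 16.8
tool_pos: [0.4632, 0.0027, 0.0986]
tcp_rot: [-2.121, 2.104, -0.214]
wrist_force: [3.1, -0.9, 2.2]
width: 0.148
```

```bash
python3 st.py
```

```text
16.8 [0.4632 0.0027 0.0986] F [ 3.0686 -0.9151  2.1548] Fslope [ 3.732  -0.9312 -0.3187] tq [-0.0728 -0.5289 -0.1698] throat [-0.0659 -0.0006 -0.0017] 40.22687209596521 0.1961451678408399
```

arm_command([
  {"xyz": [0,0.0018,0.001],"delta_rot": [0,0,0],"gripper": 0.005},
  {"xyz": [0,0.0018,0.001],"delta_rot": [0,0,0],"gripper": 0.005},
  {"xyz": [0,0.0018,0.001],"delta_rot": [0,0,0],"gripper": 0.005},
])

```text
time: 17.1
tool_pos: [0.4585, 0.0027, 0.0946]
tcp_rot: [-2.121, 2.104, -0.214]
wrist_force: [3.1, -0.6, 2.6]
width: 0.147
```

```bash
python3 st.py
```

```text
17.1 [0.4585 0.0027 0.0946] F [ 3.089  -0.6478  2.5518] Fslope [ 4.0039 -0.664  -0.0286] tq [-0.0454 -0.5445 -0.1022] throat [-0.0721 -0.0006 -0.0018] 40.22680600738924 0.19990314764696077
```

arm_command([
  {"xyz": [0,0.0018,0.001],"delta_rot": [0,0,0],"gripper": 0.005},
  {"xyz": [0,0.0018,0.001],"delta_rot": [0,0,0],"gripper": 0.005},
  {"xyz": [0,0.0018,0.001],"delta_rot": [0,0,0],"gripper": 0.005},
])

```text
time: 17.4
tool_pos: [0.4538, 0.0026, 0.0906]
tcp_rot: [-2.121, 2.104, -0.214]
wrist_force: [3.7, -1.7, 2.7]
width: 0.149
```

```bash
python3 st.py
```

```text
17.4 [0.4538 0.0026 0.0906] F [ 3.6744 -1.7214  2.6568] Fslope [ 4.5156 -1.7407 -0.3209] tq [-0.0454 -0.5592 -0.1337] throat [-0.0782 -0.0006 -0.0019] 40.22846308335743 0.19715389726049112
```

arm_command([
  {"xyz": [0,0.0018,0.0009],"delta_rot": [0,0,0],"gripper": 0.005},
  {"xyz": [0,0.0018,0.0009],"delta_rot": [0,0,0],"gripper": 0.005},
])

```text
time: 17.6
tool_pos: [0.4506, 0.0026, 0.0881]
tcp_rot: [-2.121, 2.104, -0.214]
wrist_force: [3.4, -0.7, 2.1]
width: 0.147
```

```bash
python3 st.py
```

```text
17.6 [0.4506 0.0026 0.0881] F [ 3.4062 -0.6876  2.0718] Fslope [ 3.9382 -0.7054 -0.6   ] tq [-0.0924 -0.5572 -0.1503] throat [-0.0823 -0.0006 -0.0018] 40.22465525775333 0.19686461012720802
```

arm_command([
  {"xyz": [0,0.0018,0.0009],"delta_rot": [0,0,0],"gripper": 0.005},
  {"xyz": [0,0.0018,0.0009],"delta_rot": [0,0,0],"gripper": 0.005},
])

```text
time: 17.8
tool_pos: [0.4492, 0.0026, 0.0867]
tcp_rot: [-2.119, 2.102, -0.218]
wrist_force: [7.2, 0.1, 3.0]
width: 0.151
```

```bash
python3 st.py
```

```text
17.8 [0.4492 0.0026 0.0867] F [7.2491 0.0721 3.0349] Fslope [ 7.5041  0.0342 -2.335 ] tq [-0.002  -1.0977 -0.0724] throat [-0.0842 -0.0007 -0.0013] 40.44601946547839 0.2081315648147163
```

The pull force is rising, so the catch has been met. I'll continue in 1 mm rows.

arm_command([
  {"xyz": [0,0.0009,0.0005],"delta_rot": [0,0,0],"gripper": 0.005},
])

```text
time: 17.9
tool_pos: [0.4491, 0.0025, 0.0864]
tcp_rot: [-2.118, 2.101, -0.22]
wrist_force: [8.0, 0.2, 4.8]
width: 0.146
```

```bash
python3 st.py
```

```text
17.9 [0.4491 0.0025 0.0864] F [8.0376 0.1702 4.7643] Fslope [ 9.2202  0.1281 -1.5173] tq [-0.064  -1.1292 -0.0798] throat [-0.0845 -0.0007 -0.0012] 40.521019791337295 0.21452114284318946
```

arm_command([
  {"xyz": [0,0.0009,0.0005],"delta_rot": [0,0,0],"gripper": 0.005},
])

```text
time: 18.0
tool_pos: [0.4491, 0.0025, 0.0863]
tcp_rot: [-2.117, 2.1, -0.221]
wrist_force: [9.2, -0.7, 4.5]
width: 0.146
```

```bash
python3 st.py
```

```text
18.0 [0.4491 0.0025 0.0863] F [ 9.2283 -0.7154  4.4919] Fslope [ 9.9536 -0.7637 -2.4884] tq [-0.0094 -1.252  -0.0438] throat [-0.0846 -0.0007 -0.0011] 40.60750700878851 0.21455830319610913
```

arm_command([
  {"xyz": [0,0.0009,0.0005],"delta_rot": [0,0,0],"gripper": 0.005},
])

```text
time: 18.1
tool_pos: [0.449, 0.0025, 0.0861]
tcp_rot: [-2.117, 2.1, -0.223]
wrist_force: [10.9, 0.1, 4.9]
width: 0.146
```

```bash
python3 st.py
```

```text
18.1 [0.449  0.0025 0.0861] F [10.8887  0.0691  4.9114] Fslope [11.4984  0.0121 -3.2369] tq [-0.0614 -1.3375 -0.0621] throat [-0.0847 -0.0007 -0.001 ] 40.69015922935981 0.22326889298382488
```

arm_command([
  {"xyz": [0,0.0009,0.0005],"delta_rot": [0,0,0],"gripper": 0.005},
])

```text
time: 18.2
tool_pos: [0.4489, 0.0024, 0.0858]
tcp_rot: [-2.116, 2.099, -0.224]
wrist_force: [10.5, -0.3, 4.2]
width: 0.146
```

```bash
python3 st.py
```

```text
18.2 [0.4489 0.0024 0.0858] F [10.5217 -0.2858  4.2174] Fslope [10.7698 -0.3409 -3.5314] tq [ 0.0333 -1.5131 -0.025 ] throat [-0.085  -0.0008 -0.0009] 40.767287964489384 0.22264682222210866
```

arm_command([
  {"xyz": [0,0.0009,0.0005],"delta_rot": [0,0,0],"gripper": 0.005},
])

```text
time: 18.3
tool_pos: [0.4488, 0.0024, 0.0856]
tcp_rot: [-2.115, 2.098, -0.226]
wrist_force: [11.5, -0.1, 6.0]
width: 0.145
```

```bash
python3 st.py
```

```text
18.3 [0.4488 0.0024 0.0856] F [11.51   -0.1354  5.982 ] Fslope [12.6616 -0.1956 -2.8154] tq [-0.0208 -1.6285  0.0081] throat [-0.0852 -0.0008 -0.0007] 40.85011291365334 0.2272544894151522
```

arm_command([
  {"xyz": [0,0.0009,0.0005],"delta_rot": [0,0,0],"gripper": 0.005},
])

```text
time: 18.4
tool_pos: [0.4482, 0.0024, 0.0851]
tcp_rot: [-2.115, 2.098, -0.226]
wrist_force: [11.4, -0.6, 5.7]
width: 0.145
```

```bash
python3 st.py
```

```text
18.4 [0.4482 0.0024 0.0851] F [11.3916 -0.6117  5.7262] Fslope [12.4046 -0.6714 -2.9337] tq [-0.0287 -1.3733 -0.0257] throat [-0.086  -0.0008 -0.0007] 40.86962831941949 0.2299842511496358
```

arm_command([
  {"xyz": [0,0.0009,0.0005],"delta_rot": [0,0,0],"gripper": 0.005},
])

```text
time: 18.5
tool_pos: [0.4466, 0.0024, 0.084]
tcp_rot: [-2.116, 2.099, -0.224]
wrist_force: [9.3, -1.3, 3.8]
width: 0.148
```

```bash
python3 st.py
```

```text
18.5 [0.4466 0.0024 0.084 ] F [ 9.2673 -1.2651  3.8338] Fslope [ 9.5584 -1.3136 -3.0157] tq [-0.0108 -1.1913 -0.0756] throat [-0.088  -0.0008 -0.0009] 40.7616155769382 0.22358976952061457
```

arm_command([
  {"xyz": [0,0.0009,0.0005],"delta_rot": [0,0,0],"gripper": 0.005},
])

```text
time: 18.6
tool_pos: [0.4445, 0.0024, 0.0824]
tcp_rot: [-2.118, 2.101, -0.221]
wrist_force: [7.1, -1.0, 3.4]
width: 0.148
```

```bash
python3 st.py
```

```text
18.6 [0.4445 0.0024 0.0824] F [ 7.1461 -0.9732  3.4064] Fslope [ 7.6599 -1.0106 -1.9806] tq [-0.0015 -0.8716 -0.0727] throat [-0.0906 -0.0007 -0.0011] 40.593554715670024 0.21459040637589438
```

arm_command([
  {"xyz": [0,0.0009,0.0005],"delta_rot": [0,0,0],"gripper": 0.005},
])

```text
time: 18.7
tool_pos: [0.4425, 0.0025, 0.0809]
tcp_rot: [-2.119, 2.102, -0.219]
wrist_force: [6.9, -0.5, 5.5]
width: 0.146
```

```bash
python3 st.py
```

```text
18.7 [0.4425 0.0025 0.0809] F [ 6.9214 -0.4625  5.5459] Fslope [ 8.865  -0.4987 -0.1989] tq [-0.0065 -1.3486 -0.1278] throat [-0.093  -0.0007 -0.0014] 40.461914285244426 0.2055650310032169
```

The catch clicked (force fell from 13 to 8 N) and the force is now rising again on the seal. I'll continue to the hard stop.

arm_command([
  {"xyz": [0,0.0009,0.0005],"delta_rot": [0,0,0],"gripper": 0.005},
])

```text
time: 18.8
tool_pos: [0.4426, 0.0024, 0.0807]
tcp_rot: [-2.118, 2.101, -0.221]
wrist_force: [8.4, -1.1, 5.4]
width: 0.146
```

```bash
python3 st.py
```

```text
18.8 [0.4426 0.0024 0.0807] F [ 8.4231 -1.138   5.4195] Fslope [ 9.9314 -1.182  -1.2588] tq [ 0.0332 -1.2207 -0.0521] throat [-0.0931 -0.0007 -0.0013] 40.57483123168201 0.2106964830971249
```

arm_command([
  {"xyz": [0,0.0009,0.0005],"delta_rot": [0,0,0],"gripper": 0.005},
])

```text
time: 18.9
tool_pos: [0.4427, 0.0024, 0.0806]
tcp_rot: [-2.117, 2.1, -0.223]
wrist_force: [9.7, -0.8, 5.8]
width: 0.15
```

```bash
python3 st.py
```

```text
18.9 [0.4427 0.0024 0.0806] F [ 9.6875 -0.7628  5.7536] Fslope [11.1163 -0.8135 -1.8168] tq [-0.0095 -1.3964 -0.0791] throat [-0.0931 -0.0008 -0.0011] 40.67426344837649 0.2193448489083426
```

arm_command([
  {"xyz": [0,0.0009,0.0005],"delta_rot": [0,0,0],"gripper": 0.005},
])

```text
time: 19.0
tool_pos: [0.4427, 0.0023, 0.0805]
tcp_rot: [-2.116, 2.099, -0.225]
wrist_force: [11.5, 0.2, 5.2]
width: 0.148
```

```bash
python3 st.py
```

```text
19.0 [0.4427 0.0023 0.0805] F [11.5216  0.2426  5.167 ] Fslope [12.1482  0.1823 -3.4485] tq [-0.0003 -1.5175  0.0104] throat [-0.0932 -0.0008 -0.001 ] 40.77476364903653 0.2211840915320878
```

arm_command([
  {"xyz": [0,0.0009,0.0005],"delta_rot": [0,0,0],"gripper": 0.005},
])

```text
time: 19.1
tool_pos: [0.4428, 0.0023, 0.0804]
tcp_rot: [-2.115, 2.098, -0.227]
wrist_force: [12.8, -0.4, 6.8]
width: 0.147
```

```bash
python3 st.py
```

```text
19.1 [0.4428 0.0023 0.0804] F [12.769  -0.3974  6.8358] Fslope [14.1739 -0.4642 -2.9698] tq [-0.001  -1.6583 -0.1018] throat [-0.0932 -0.0008 -0.0008] 40.87840022420266 0.22623473334982813
```

arm_command([
  {"xyz": [0,0.0009,0.0005],"delta_rot": [0,0,0],"gripper": 0.005},
])

```text
time: 19.2
tool_pos: [0.4429, 0.0023, 0.0803]
tcp_rot: [-2.114, 2.097, -0.228]
wrist_force: [13.7, -0.7, 6.3]
width: 0.15
```

```bash
python3 st.py
```

```text
19.2 [0.4429 0.0023 0.0803] F [13.7079 -0.743   6.2877] Fslope [14.5394 -0.8147 -3.992 ] tq [ 0.0212 -1.9364 -0.0086] throat [-0.0932 -0.0009 -0.0007] 40.97877848444907 0.22733877030133792
```

arm_command([
  {"xyz": [0,0.0009,0.0005],"delta_rot": [0,0,0],"gripper": 0.005},
  {"xyz": [0,0,0],"delta_rot": [0,0,0],"gripper": 0.005},
])

```text
time: 19.4
tool_pos: [0.443, 0.0022, 0.0802]
tcp_rot: [-2.113, 2.096, -0.23]
wrist_force: [14.4, 0.5, 6.3]
width: 0.144
```

```bash
python3 st.py
```

```text
19.4 [0.443  0.0022 0.0802] F [14.3759  0.5247  6.2936] Fslope [15.06    0.4494 -4.4211] tq [-0.0253 -1.8049 -0.0492] throat [-0.0932 -0.0009 -0.0005] 41.07760891655748 0.23715285849679418
```

The hook is hard on the stop: the throat stayed at -93.2 mm while the pull rose from 10 to 16 N. I'll ease off up the slope.

arm_command([
  {"xyz": [0,-0.0018,-0.001],"delta_rot": [0,0,0],"gripper": 0.005},
  {"xyz": [0,-0.0018,-0.001],"delta_rot": [0,0,0],"gripper": 0.005},
  {"xyz": [0,-0.0018,-0.001],"delta_rot": [0,0,0],"gripper": 0.005},
  {"xyz": [0,-0.0018,-0.001],"delta_rot": [0,0,0],"gripper": 0.005},
  {"xyz": [0,0,0],"delta_rot": [0,0,0],"gripper": 0.005},
])

```text
time: 19.9
tool_pos: [0.4424, 0.0026, 0.0812]
tcp_rot: [-2.121, 2.104, -0.215]
wrist_force: [4.3, -1.0, 2.1]
width: 0.148
```

```bash
python3 st.py
```

```text
19.9 [0.4424 0.0026 0.0812] F [ 4.3081 -1.0406  2.0967] Fslope [ 4.6437 -1.0631 -1.1595] tq [ 0.0341 -0.7015 -0.1795] throat [-0.093  -0.0006 -0.0017] 40.25753050305606 0.20160995174179108
```

arm_command([
  {"xyz": [0,-0.0018,-0.001],"delta_rot": [0,0,0],"gripper": 0.005},
  {"xyz": [0,-0.0018,-0.001],"delta_rot": [0,0,0],"gripper": 0.005},
  {"xyz": [0,0,0],"delta_rot": [0,0,0],"gripper": 0.005},
])

```text
time: 20.2
tool_pos: [0.443, 0.0028, 0.0821]
tcp_rot: [-2.124, 2.106, -0.209]
wrist_force: [-0.1, -0.1, -2.0]
width: 0.147
```

```bash
python3 st.py
```

```text
20.2 [0.443  0.0028 0.0821] F [-0.0959 -0.059  -2.0065] Fslope [-1.3635 -0.0585 -1.4752] tq [-0.0258  0.2354  0.0155] throat [-0.092  -0.0004 -0.0022] 39.946090215946015 0.2033415300107392
```

arm_command([
  {"xyz": [0,-0.0014,-0.0017],"delta_rot": [0,0,0],"gripper": 0.005},
  {"xyz": [0,-0.0018,-0.001],"delta_rot": [0,0,0],"gripper": 0.005},
  {"xyz": [0,-0.0018,-0.001],"delta_rot": [0,0,0],"gripper": 0.005},
  {"xyz": [0,0,0],"delta_rot": [0,0,0],"gripper": 0.005},
])

```text
time: 20.6
tool_pos: [0.4498, 0.0026, 0.0886]
tcp_rot: [-2.121, 2.104, -0.215]
wrist_force: [-0.3, -0.1, -1.6]
width: 0.145
```

```bash
python3 st.py
```

```text
20.6 [0.4498 0.0026 0.0886] F [-0.3038 -0.1448 -1.5653] Fslope [-1.2395 -0.1432 -1.0033] tq [-0.0064  0.1746  0.0085] throat [-0.0826 -0.0006 -0.0008] 40.248605942287234 0.20793385454753863
```

arm_command([
  {"xyz": [0,-0.0027,-0.0014],"delta_rot": [0,0,0],"gripper": 0.005},
  {"xyz": [0,-0.0027,-0.0014],"delta_rot": [0,0,0],"gripper": 0.005},
  {"xyz": [0,-0.0027,-0.0014],"delta_rot": [0,0,0],"gripper": 0.005},
  {"xyz": [0,0,0],"delta_rot": [0,0,0],"gripper": 0.005},
])

```text
time: 21.0
tool_pos: [0.4573, 0.0026, 0.0947]
tcp_rot: [-2.12, 2.103, -0.216]
wrist_force: [0.1, 0.5, -0.1]
width: 0.147
```

```bash
python3 st.py
```

```text
21.0 [0.4573 0.0026 0.0947] F [ 0.0543  0.46   -0.0985] Fslope [-0.0199  0.4597 -0.1119] tq [-0.0099  0.1307  0.067 ] throat [-0.0729 -0.0007 -0.0008] 40.28781497558916 0.19971812935552052
```

arm_command([
  {"xyz": [0,-0.0027,-0.0014],"delta_rot": [0,0,0],"gripper": 0.005},
  {"xyz": [0,-0.0027,-0.0014],"delta_rot": [0,0,0],"gripper": 0.005},
  {"xyz": [0,-0.0036,-0.0019],"delta_rot": [0,0,0],"gripper": 0.005},
  {"xyz": [0,-0.0036,-0.0019],"delta_rot": [0,0,0],"gripper": 0.005},
  {"xyz": [0,-0.0018,-0.001],"delta_rot": [0,0,0],"gripper": 0.005},
  {"xyz": [0,0,0],"delta_rot": [0,0,0],"gripper": 0.005},
])

```text
time: 21.6
tool_pos: [0.4696, 0.0027, 0.1049]
tcp_rot: [-2.121, 2.104, -0.215]
wrist_force: [1.6, -0.2, 0.1]
width: 0.149
```

```bash
python3 st.py
```

```text
21.6 [0.4696 0.0027 0.1049] F [ 1.5579 -0.2226  0.0875] Fslope [ 1.2488 -0.2308 -0.9336] tq [-0.0041  0.1145  0.0136] throat [-0.0569 -0.0006 -0.001 ] 40.264707145931546 0.20509294889553492
```

arm_command([
  {"xyz": [0,0.0024,-0.0044],"delta_rot": [0,0,0],"gripper": 0.005},
  {"xyz": [0,0.0048,-0.0088],"delta_rot": [0,0,0],"gripper": 0.005},
  {"xyz": [0,0.01,-0.018],"delta_rot": [0,0,0],"gripper": 0.005},
  {"xyz": [0,0.01,-0.018],"delta_rot": [0,0,0],"gripper": 0.005},
  {"xyz": [0,0,0],"delta_rot": [0,0,0],"gripper": 0.005},
])

```text
time: 22.1
tool_pos: [0.4324, 0.0023, 0.1494]
tcp_rot: [-2.119, 2.102, -0.219]
wrist_force: [0.0, -0.7, -0.7]
width: 0.151
```

```bash
python3 st.py
python3 - <<'E'
from plan import *
c=save('scene','s12');save('wrist','w12');t=save('top','t12')
a=c['pixels'][140:260,190:330]
cv2.imwrite('pics/s12c.png',cv2.cvtColor(np.clip(1.3*cv2.resize(a.astype(np.float32),(700,600),interpolation=2),0,255).astype(np.uint8),4))
def mk(c,box):
    h=cv2.cvtColor(c['pixels'],cv2.COLOR_RGB2HSV);m=cv2.inRange(h,(12,110,60),(30,255,255));o=np.zeros_like(m);u0,u1,v0,v1=box;o[v0:v1,u0:u1]=m[v0:v1,u0:u1];return np.argwhere(o>0).mean(0)[::-1]
exp=RING+SR@np.array([-.0937,0,0]);print('expected ring',proj(c,exp),proj(t,exp),exp)
E
```

```text
22.1 [0.4324 0.0023 0.1494] F [ 0.0061 -0.6921 -0.7291] Fslope [-0.4667 -0.6922 -0.5601] tq [-0.0416  0.1425 -0.0113] throat [-0.0568 -0.0008  0.0575] 40.44407316227731 0.21185207489857666
expected ring [267.9731 199.3649] [271.2899 198.3698] [0.5627 0.0031 0.1828]
```

View pics/s12c.png

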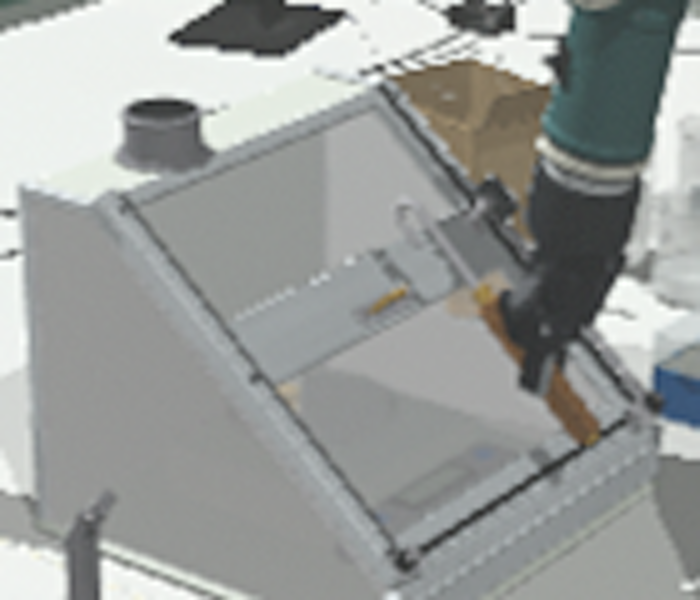

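View pics/w12.png

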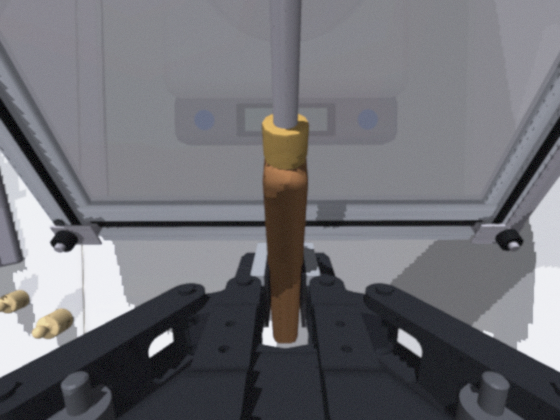

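The scene view shows the sash fully down, with the ring at (267.6,199.6) against the expected (268.0,199.4), and the hook free. In the wrist view the pole sits unchanged in the grip. I'll carry it back.

Run:
```python
from plan import *
s=bot.read_state();Rc=R.from_rotvec(s['tcp_rot']).as_matrix()
print('up',Rc.T@[0.02,0,.19]); print('lat',Rc.T@(np.array([.4744,.3045,.3394])-(s['tool_pos']+[.02,0,.19])))
print('rot',R.from_matrix(Rc.T@R0).as_rotvec())
```

```text
up [-0.0001 -0.0583 -0.1819]
lat [-0.302  -0.0243  0.0032]
rot [-0.2047 -0.0213 -0.2211]
```

arm_command([
  {"xyz": [0,-0.0117,-0.0364],"delta_rot": [0,0,0],"gripper": 0.005},
  {"xyz": [0,-0.0117,-0.0364],"delta_rot": [0,0,0],"gripper": 0.005},
  {"xyz": [0,-0.0117,-0.0364],"delta_rot": [0,0,0],"gripper": 0.005},
  {"xyz": [0,-0.0117,-0.0364],"delta_rot": [0,0,0],"gripper": 0.005},
  {"xyz": [0,-0.0117,-0.0364],"delta_rot": [0,0,0],"gripper": 0.005},
  {"xyz": [-0.043,-0.0035,0.0005],"delta_rot": [0,0,0],"gripper": 0.005},
  {"xyz": [-0.043,-0.0035,0.0005],"delta_rot": [0,0,0],"gripper": 0.005},
  {"xyz": [-0.043,-0.0035,0.0005],"delta_rot": [0,0,0],"gripper": 0.005},
  {"xyz": [-0.043,-0.0035,0.0005],"delta_rot": [0,0,0],"gripper": 0.005},
  {"xyz": [-0.043,-0.0035,0.0005],"delta_rot": [0,0,0],"gripper": 0.005},
  {"xyz": [-0.043,-0.0035,0.0005],"delta_rot": [0,0,0],"gripper": 0.005},
  {"xyz": [-0.043,-0.0035,0.0005],"delta_rot": [0,0,0],"gripper": 0.005},
])

```text
time: 23.45
tool_pos: [0.4747, 0.3055, 0.3377]
tcp_rot: [-2.123, 2.105, -0.214]
wrist_force: [0.8, -0.5, -0.7]
width: 0.148
```

arm_command([
  {"xyz": [0,0,0],"delta_rot": [-0.068,-0.007,-0.074],"gripper": 0.005},
  {"xyz": [0,0,0],"delta_rot": [-0.068,-0.007,-0.074],"gripper": 0.005},
  {"xyz": [0,0,0],"delta_rot": [-0.068,-0.007,-0.073],"gripper": 0.005},
  {"xyz": [0,0,0],"delta_rot": [0,0,0],"gripper": 0.005},
  {"xyz": [0,0,0],"delta_rot": [0,0,0],"gripper": 0.005},
])

```text
time: 23.95
tool_pos: [0.4753, 0.3034, 0.3376]
tcp_rot: [2.458, -1.954, 0.0]
wrist_force: [-0.7, 0.5, -1.5]
width: 0.147
```

Run:
```python
from plan import *
s=bot.read_state();Rc=R.from_rotvec(s['tcp_rot']).as_matrix();print(s['time'],s['tool_pos'],s['tcp_rot'],s['wrist_force'])
print('d',Rc.T@(np.array([.4744,.3045,.0707])-s['tool_pos']));print('rot',R.from_matrix(Rc.T@R0).as_rotvec())
c=save('scene','s13');a=c['pixels'][150:215,180:255];cv2.imwrite('pics/s13d.png',cv2.cvtColor(np.clip(1.3*cv2.resize(a.astype(np.float32),None,fx=9,fy=9,interpolation=2),0,255).astype(np.uint8),4))
```

```text
23.95 [0.4753 0.3034 0.3376] [ 2.458  -1.9541  0.0001] [-0.6589  0.5342 -1.4679]
d [-0.0016  0.0003  0.2669]
rot [ 0.0012 -0.001  -0.0024]
```

View pics/s13d.png

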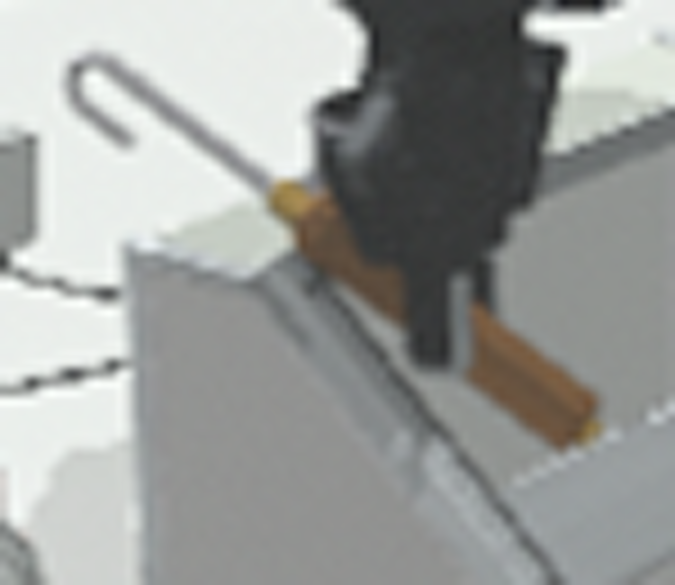

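The pole has the same attitude as when it was first lifted: bend at about (188,158), heel at about (246,197). I'll lower it onto the rest.

arm_command([
  {"xyz": [-0.0016,-0.0007,0.04],"delta_rot": [0,0,0],"gripper": 0.005},
  {"xyz": [0,0,0.045],"delta_rot": [0,0,0],"gripper": 0.005},
  {"xyz": [0,0,0.045],"delta_rot": [0,0,0],"gripper": 0.005},
  {"xyz": [0,0,0.045],"delta_rot": [0,0,0],"gripper": 0.005},
  {"xyz": [0,0,0.035],"delta_rot": [0,0,0],"gripper": 0.005},
  {"xyz": [0,0,0.025],"delta_rot": [0,0,0],"gripper": 0.005},
  {"xyz": [0,0,0.012],"delta_rot": [0,0,0],"gripper": 0.005},
  {"xyz": [0,0,0],"delta_rot": [0,0,0],"gripper": 0.005},
  {"xyz": [0,0,0],"delta_rot": [0,0,0],"gripper": 0.005},
])

```text
time: 24.9
tool_pos: [0.4759, 0.3056, 0.0936]
tcp_rot: [-2.46, 1.951, -0.002]
wrist_force: [0.9, 0.4, -1.0]
width: 0.151
```

Run:
```python
from plan import *
s=bot.read_state();Rc=R.from_rotvec(s['tcp_rot']).as_matrix();print(s['time'],s['tool_pos'],s['tcp_rot'],s['wrist_force'])
print('d',Rc.T@(np.array([.4744,.3045,.0707])-s['tool_pos']))
w=save('wrist','w14');c=save('scene','s14');a=c['pixels'][200:300,170:290];cv2.imwrite('pics/s14d.png',cv2.cvtColor(np.clip(1.3*cv2.resize(a.astype(np.float32),None,fx=6,fy=6,interpolation=2),0,255).astype(np.uint8),4))
```

```text
24.9 [0.4759 0.3056 0.0936] [-2.4597  1.951  -0.0016] [ 0.9104  0.3812 -1.048 ]
d [0.0008 0.0018 0.0228]
```

View pics/s14d.png

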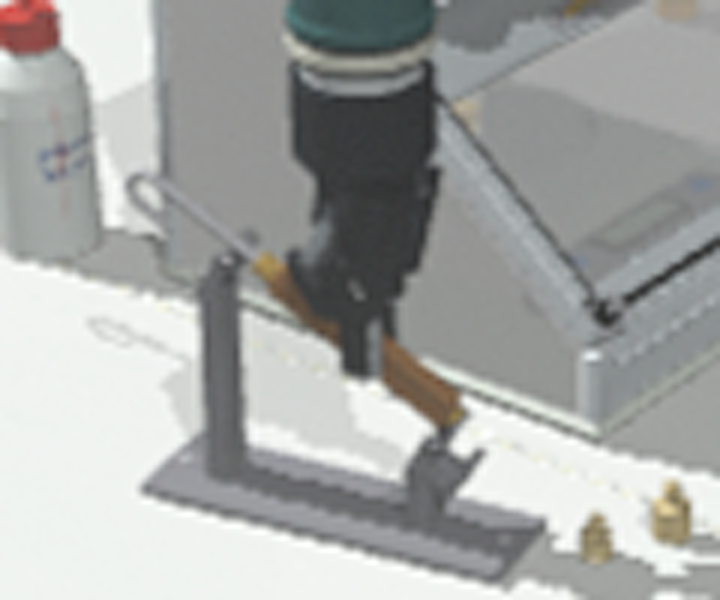

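View pics/w14.png

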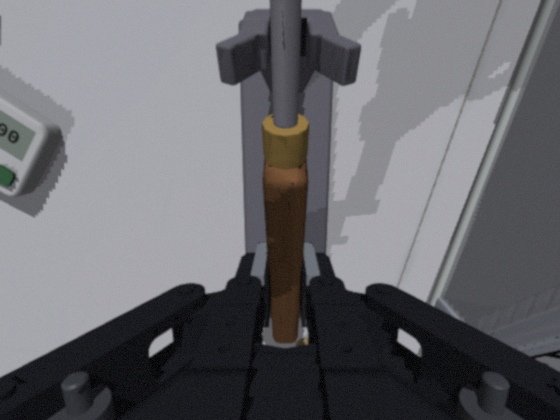

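The shaft hangs centred over the front fork at about (288,50) in the wrist view, 23 mm above the place. I'll lower the last part slowly.

arm_command([
  {"xyz": [0.0008,0.0008,0.006],"delta_rot": [0,0,0],"gripper": 0.005},
  {"xyz": [0,0,0.006],"delta_rot": [0,0,0],"gripper": 0.005},
  {"xyz": [0,0,0.004],"delta_rot": [0,0,0],"gripper": 0.005},
  {"xyz": [0,0,0],"delta_rot": [0,0,0],"gripper": 0.005},
])

```text
time: 25.4
tool_pos: [0.4739, 0.3037, 0.0752]
tcp_rot: [2.46, -1.951, -0.001]
wrist_force: [-0.1, -0.5, -0.4]
width: 0.147
```

arm_command([
  {"xyz": [0,0,0.002],"delta_rot": [0,0,0],"gripper": 0.005},
  {"xyz": [0,0,0.002],"delta_rot": [0,0,0],"gripper": 0.005},
  {"xyz": [0,0,0],"delta_rot": [0,0,0],"gripper": 0.005},
])

```text
time: 25.7
tool_pos: [0.4744, 0.304, 0.0718]
tcp_rot: [2.461, -1.952, -0.0]
wrist_force: [0.4, -0.4, -1.6]
width: 0.146
```

Run:
```python
from plan import *
s=bot.read_state();Rc=R.from_rotvec(s['tcp_rot']).as_matrix();print(s['time'],s['tool_pos'],s['tcp_rot'],s['wrist_force'],s['torque'])
print('d',Rc.T@(np.array([.4744,.3045,.0707])-s['tool_pos']))
```

```text
25.7 [0.4744 0.304  0.0718] [ 2.4609 -1.9518 -0.0002] [ 0.4407 -0.3557 -1.6199] [-0.0102 -0.0405  0.0109]
d [-0.0005 -0.0001  0.0011]
```

arm_command([
  {"xyz": [0,0,0.001],"delta_rot": [0,0,0],"gripper": 0.005},
  {"xyz": [0,0,0.001],"delta_rot": [0,0,0],"gripper": 0.005},
  {"xyz": [0,0,0],"delta_rot": [0,0,0],"gripper": 0.005},
])

```text
time: 26.0
tool_pos: [0.4748, 0.3043, 0.0709]
tcp_rot: [-2.461, 1.952, -0.0]
wrist_force: [-1.5, -0.8, 3.3]
width: 0.145
```

Run:
```python
from plan import *
s=bot.read_state();Rc=R.from_rotvec(s['tcp_rot']).as_matrix();print(s['time'],s['tool_pos'],s['tcp_rot'],s['wrist_force'],s['torque'])
w=save('wrist','w15');c=save('scene','s15');a=c['pixels'][200:300,170:290];cv2.imwrite('pics/s15d.png',cv2.cvtColor(np.clip(1.3*cv2.resize(a.astype(np.float32),None,fx=6,fy=6,interpolation=2),0,255).astype(np.uint8),4))
```

```text
26.0 [0.4748 0.3043 0.0709] [-2.4613  1.952  -0.0004] [-1.5277 -0.7706  3.34  ] [-0.192   0.2792 -0.0163]
```

View pics/s15d.png

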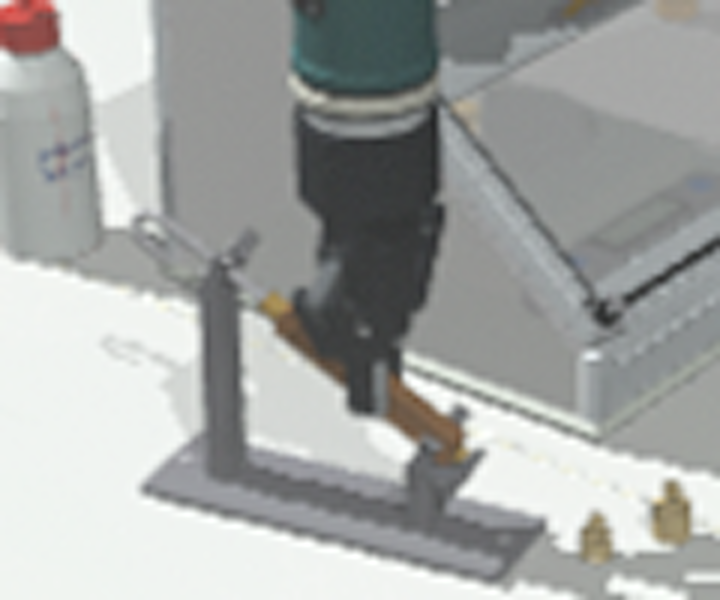

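View pics/w15.png

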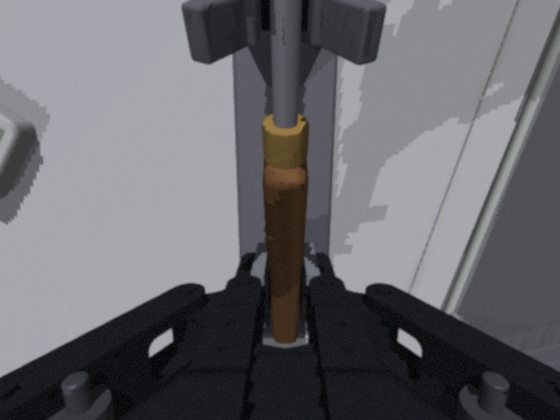

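The view matches the original grasp: same hook and fork pixels, heel in the rear fork, and a contact force of about +4 N against the free-hanging reading. I'll release and retreat straight up.

arm_command([
  {"xyz": [0,0,0],"delta_rot": [0,0,0],"gripper": 0.02},
  {"xyz": [0,0,0],"delta_rot": [0,0,0],"gripper": 0.04},
  {"xyz": [0,0,0],"delta_rot": [0,0,0],"gripper": 0.07},
  {"xyz": [0,0,0],"delta_rot": [0,0,0],"gripper": 0.08},
  {"xyz": [0,0,0],"delta_rot": [0,0,0],"gripper": 0.08},
  {"xyz": [0,0,0],"delta_rot": [0,0,0],"gripper": 0.08},
  {"xyz": [0,0,0],"delta_rot": [0,0,0],"gripper": 0.08},
])

```text
time: 26.8
tool_pos: [0.4746, 0.3041, 0.0701]
tcp_rot: [2.461, -1.952, 0.0]
wrist_force: [0.7, -0.3, 0.3]
width: 0.935
```

arm_command([
  {"xyz": [0,0,-0.01],"delta_rot": [0,0,0],"gripper": 0.08},
  {"xyz": [0,0,-0.03],"delta_rot": [0,0,0],"gripper": 0.08},
  {"xyz": [0,0,-0.04],"delta_rot": [0,0,0],"gripper": 0.08},
  {"xyz": [0,0,-0.04],"delta_rot": [0,0,0],"gripper": 0.08},
  {"xyz": [0,0,-0.04],"delta_rot": [0,0,0],"gripper": 0.08},
  {"xyz": [0,0,-0.04],"delta_rot": [0,0,0],"gripper": 0.08},
  {"xyz": [0,0,-0.04],"delta_rot": [0,0,0],"gripper": 0.08},
  {"xyz": [0,0,0],"delta_rot": [0,0,0],"gripper": 0.08},
  {"xyz": [0,0,0],"delta_rot": [0,0,0],"gripper": 0.08},
])

```text
time: 27.7
tool_pos: [0.4753, 0.3046, 0.3126]
tcp_rot: [-2.458, 1.95, -0.003]
wrist_force: [-1.1, 0.3, -0.4]
width: 0.937
```

Run:
```python
from plan import *
s=bot.read_state();print(s['time'],s['tool_pos'],s['wrist_force'],s['width'])
w=save('wrist','w16');c=save('scene','s16');a=c['pixels'][160:300,160:340];cv2.imwrite('pics/s16d.png',cv2.cvtColor(np.clip(1.3*cv2.resize(a.astype(np.float32),None,fx=4.2,fy=4.2,interpolation=2),0,255).astype(np.uint8),4))
S=load('scene0')
d=cv2.absdiff(S['pixels'],c['pixels']).max(2)[230:285,185:258];print('pole region diff',(d>40).sum())
h=cv2.cvtColor(c['pixels'],cv2.COLOR_RGB2HSV);m=cv2.inRange(h,(5,90,40),(18,255,200))[245:282,205:255];v,u=np.nonzero(m);print('handle centroid',u.mean()+205,v.mean()+245,'was 230.69 262.14')
```

```text
27.7 [0.4753 0.3046 0.3126] [-1.1049  0.2735 -0.3581] 0.9366343821110794
pole region diff 0
handle centroid 230.6851851851852 261.74074074074076 was 230.69 262.14
```

View pics/s16d.png

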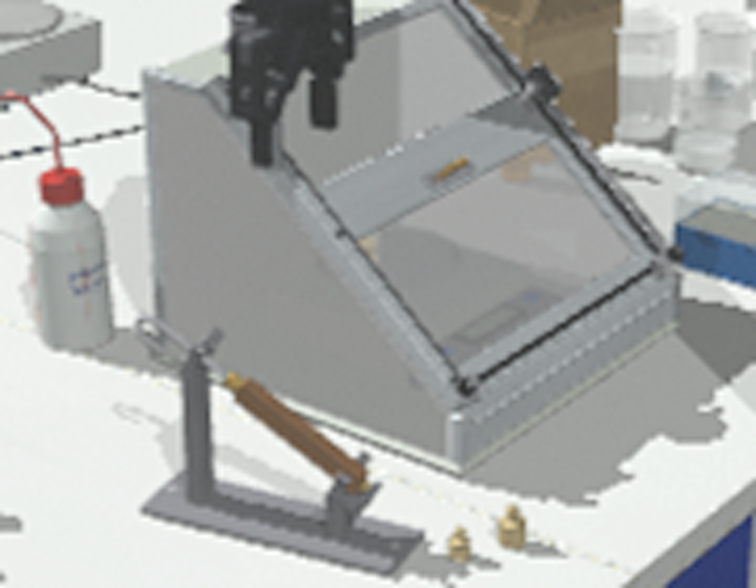

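View pics/w16.png

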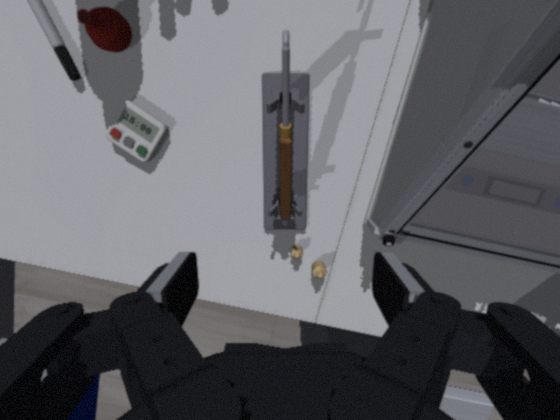

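The pole lies as it did at the start (no pixels changed in that region, handle centroid within 0.4 px). The sash is still down and the bystanders look untouched. I'll hand in.

```bash
python3 -c "
from workcell import bot
print(bot.finish_job())"
```

```text
the job is handed in; nothing more can be done
None
```

I took the pole from its rest, hooked it into the ring, pulled the sash down past its catch to the hard stop, unhooked, and laid the pole back on its rest. I handed the job in at about 28 s.

**Sash:**
- The catch clicked at about 13 N and the force fell to about 8 N.
- The sash then stopped dead about 93 mm down from the start: no further movement while the pull rose from 10 to 16 N, under the 22 N limit.
- After unhooking and again at the end, the ring was within about 1 pixel (3 mm) of its expected shut place in the scene view.

**Pole:** the scene picture of the rest area shows no changed pixels compared with the start, with the handle centroid within 0.4 px. The gripper is open and about 24 cm above it.

**Bystanders:** nothing I could see in the last pictures had moved, though I did not measure them.

**Disagreements and limits:**
- The handle's height came out between 75 and 90 mm depending on the views used, against the stated 85 mm, so I worked with about 84 mm.
- The hook touched the rail about 2 mm lower than predicted. I took that contact, up to about 6 N, to be the hook and not the fingertips from the geometry and the torque readings, but could not prove it directly.
- The camera cannot resolve whether the sash stays within 1.2 mm of its stop after release. That rests on the felt stop, the catch, and no visible movement afterwards.

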